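Put the round-bottomed spice bottles in their chest and close it

ROBOT

A 6-joint arm with a two-finger parallel gripper is mounted at the origin on a cart in front of the work surface, level with it; the furniture and walls round the work are solid. World frame = base frame: x ahead of the robot, y to its left, z up, the work surface at z = 0. Lengths are in mm, angles in degrees, forces in N, time in s.
With the tool pointing down it reaches from about 400 to 925 mm from the base axis. Payload 3.4 kg.
Tool frame: the origin (TCP) lies at the very end of the fingers, on their centre line; the grasp point (between the pads) lies 19 mm behind it (pinch_z is the distance from the TCP to the grasp point, in mm); z points along the fingers, y is the line along which they close (so a half turn about z gives the same grasp; the last joint's range is limited). The gripper opens to 85 mm and grips with 20 to 120 N. Pads are 22 mm wide; open, the fingers measure 114 mm over their backs; the gripper's body (76 mm by 85 mm) begins 54 mm behind the grasp point. The pads swing forward as they close: fully open they stand 13 mm farther back than shut.
Start: joints at [65.002, 17.578, 86.31, -0, 76.112, -4.211], TCP at [204.087, 537.568, 231.305] pointing down, gripper open.
Joint ranges: [-179.03, 179.03], [-60, 130.46], [8.19, 133.38], [-81.62, 261.62], [5.75, 156.47], [-153.77, 153.77]. Speed limits (degrees/s): [147.25, 147.25, 180, 180, 180, 180].

INTERFACE

Orientations are given as a 3x3 rotation matrix whose columns are the frame's x, y, z axes.
In Python, from rig import read_state, get_image, job_done, pinch_z gives the robot as it stands. The module is installed in compiled form; this text tells all that it offers.
- The arm moves only by the tool drive_tool, never from a script. Its arguments are lists of equal length, an entry for each row: "xyz": the shift along the tool's x, y, z in units of 0.04 m (1.0 is 0.04 m), a list of three; "rot": the turn, a rotation vector about the tool's x, y, z in units of 180 degrees (1.0 is 180 degrees), a list of three. In form: {"xyz": [[x, y, z], ...], "rot": [[rx, ry, rz], ...]}. A call has 1 to 12 rows; each row shifts and turns the commanded pose from where the row before left it, along the tool's axes as they then stand; what a row does not reach is not made up. A row lasts 1/12 s, in which the tool goes at most 41.7 mm and 7.16 degrees, less where a joint would pass 70% of its speed; a pose out of reach is approached as far as the arm can. A call with a number of a shift or a turn outside -1 to 1 is refused whole. A call with a gripper value outside its range is refused whole. "grip" is the opening, from 0 (shut) to 1 (fully open), set as the call begins (left out, the last holds). The fingers move at their own pace and stop on an object; the grip force is fixed at half the most. Time passes only in rows, so rows that do not move let the fingers close. It gives the time, the measured TCP pose, the force, the opening and the grip force at its end, in the units of the state.
- read_state(): the state, without advancing time (a new reading comes with each control period).
- get_image(name): name is "scene" or "top"; returns a dict with "frame" (384x512x3 uint8, red, green, blue), "intrinsics" (3x3 intrinsics, pixels), "D" ([k1, k2, p1, p2, k3] as OpenCV has them; the pictures are not rectified), "camera_from_world" (4x4, takes a point from world to camera coordinates). Camera axes: x right, y down, z forward; pixel columns grow to the right and rows downward; lengths in mm; the calibration is good to about 2 mm. A picture is of the moment at which its call begins. There is no depth.
- job_done(): hands the job in; it is judged then, once.
The state is a dict: "clock": time; "qpos": joint angles; "dq": joint speeds; "joint_efforts": joint torques, N m; "position": TCP position; "ee_rot": TCP orientation; "ft_force": force on the tool from outside, world axes, zero at the start; "ft_torque": the same for the moment, N m; "opening": finger opening in mm; "finger_force": force on a finger pad.
Only numpy, scipy, OpenCV 4.12 (cv2) and the standard library are available. Lean on these libraries where they do the work, as an engineer would, in place of code of your own. Each camera call takes 0.05 s, during which the arm holds its last target. There are 200 camera calls.

TASK

Put the two round glass bottles away: stand each one upright, cork up, in its own ring in the open wooden chest, setting them down gently. Then lift the knee of the folding stay that props the lid, so that it unlocks, and lower the lid gently until it is fully shut, leaving the other things on the worktop where they are.

Things in the scene. Friction and masses are not known exactly. Their poses are not given: they have to be found in the camera images.
- chest: open wooden spice chest, fixed; own x is its depth (112 mm; +x to the hinge at the back), own y its width (184 mm; +y its left). Origin: middle of its underside, on the worktop 0.1785 m above the base plane. A tray with walls 38 mm high and 6 mm thick; on its floor (8 mm up) two cork rings side by side, 66 mm outside, hole 48 mm, tops 20 mm above the origin; a deep lid stands open at the back
- ring_left (a point): where the belly's middle comes when a bottle stands in the left ring: chest (0, +46, 42.6) mm, 22.6 mm above the ring's top; the cork's top is then 54 mm above it
- ring_right (a point): the same for the right ring: chest (0, -46, 42.6) mm
- bottle_a: round glass bottle with a thick cork, 87 mm long, about 85-170 g; one of two alike. Origin: middle of its ball-shaped belly (66 mm across, also the round bottom). Own +z runs along its axis to the cork: a plain cylinder 48 mm across from z +34.5 to +54 mm, fixed in the neck. Starts lying on the board, belly middle 33 mm up, cork to the robot's left within 30 degrees and drooping 10 degrees onto the board
- bottle_b: round glass bottle with a thick cork, 87 mm long, about 85-170 g; the other. Origin: middle of its ball-shaped belly (66 mm across, also the round bottom). Own +z runs along its axis to the cork: a plain cylinder 48 mm across from z +34.5 to +54 mm, fixed in the neck. Starts lying on the board, belly middle 33 mm up, cork to the robot's left within 30 degrees and drooping 10 degrees onto the board
- bottle_a_cork (a point): middle of bottle_a's cork, on the axis, 44.5 mm from the belly's middle
- bottle_b_cork (a point): the same point of bottle_b
- lid (a joint): lid angle, rad: 0 at the start (open, at its stop, leaning 15 degrees back past upright), grows as it comes down, 1.83 fully shut. A stiff hinge: the lid stays where it is left and takes 1 to 3 N at its front edge to lower, but cannot move while the stay is locked
- lid_hinge (a point): middle of the lid's hinge line, chest (56, 0, 38) mm, along the chest's y. The lid is a box shell 112 x 184 mm, 70 mm deep, walls 6 mm, its opening towards the bottles; shut, its top is 108 mm above the chest's underside
- lid_front (a point): middle of the lid's outer top front edge, farthest from the hinge: it moves on a circle of 132 mm radius about the hinge line and ends at chest (-56, 0, 108) mm. Pressing down near here lowers the lid once it leans forward. A 12 mm finger lip sticks out below it, at the rim of the front wall
- stay_knee (a joint): bend of the folding stay's knee, rad: 0 at the start (locked: 0.12 past dead centre, at its stop), 0.12 when its two bars are in line, more once lifted and free to fold, about 2.6 with the lid shut. Two flat steel bars outside the chest's left wall: lower one 62 mm, from a pivot on the tray to the knee, upper one 46 mm, on to a pivot on the lid. No spring; a few newtons move it
- knee_knob (a point): middle of the thumb knob at the knee: round steel pin, 13 mm thick, 32 mm long, along the chest's y, sticking out left of the stay, with a 17 mm head, 3 mm thick, at its left end. At the start at chest (58, 117, 68) mm. It moves on a circle of 62 mm radius about stay_foot: to unlock, up and to the chest's front (45 degrees), over the top at z 86 mm, then forward; drawn on, it brings the lid down
- stay_foot (a point): a point on the axis of the stay's lower pivot, in the middle plane of the knob: chest (14, 117, 24) mm, fixed
- shaker_salt: a steel and glass shaker, 44 mm across and 89 mm tall, at the back left of the wooden board that covers the sink, flush with the worktop; to be left alone. Origin: middle of its underside
- shaker_pepper: the other shaker, alike; to be left alone. Origin: middle of its underside
- spoon_rest: a small blue and white boat-shaped dish, 38 x 68 x 16 mm, at the front of the board; to be left alone. Origin: middle of its underside
- cork_stopper: a loose cork, 26 mm across and 31 mm tall, on the worktop left of the bottles; to be left alone. Origin: middle of its underside

How it is judged:
By the outcome, as a careful person would: the job done as asked, in the order asked, and still so for the second after the job is handed in, with the robot touching nothing.
It also fails if it takes over 72 s, if anything falls off the work surface, if the arm or the gripper's body presses on something with over 40 N, if the wrist force passes 120 N, or if a joint passes its speed limit or range.

## Working session

There is one attempt and no reset: what is moved stays moved. The work goes in short steps, Python scripts to look and compute and a tool call to move; the robot and the scene stay as the last step left them, time stands still between calls to the robot, and variables do not carry over. Pictures are saved under pics/ and viewed, at most 10 in all, crops included, and the job is handed in when it is done.

Besides the shell and the picture viewer there is one more tool, called after "Request:" in YAML: its name, and indented under it one key for each argument. drive_tool: Moves the arm, as the interface text tells. Its arguments: {"type":"object","properties":{"xyz":{"type":"array","items":{"type":"array","items":{"type":"number"}}},"rot":{"type":"array","items":{"type":"array","items":{"type":"number"}}},"grip":{"type":"number"}},"required":["xyz","rot"]}

```bash
mkdir -p pics
python3 - <<'E'
from rig import *
import cv2,numpy as np
for n in("scene","top"):
    d=get_image(n); cv2.imwrite(f"pics/{n}0.png",d["frame"][:,:,::-1]); 
    T=np.array(d["camera_from_world"]); print(n,np.round(d["intrinsics"],1).tolist(),np.round(d["D"],4),np.round(T,3).tolist(), np.round(-T[:3,:3].T@T[:3,3]))
s=read_state();print(s,pinch_z)
E
```

```text
scene [[361.2, 0.0, 251.4], [0.0, 361.2, 187.3], [0.0, 0.0, 1.0]] [-0.1153  0.      0.      0.      0.    ] [[0.7, -0.714, -0.002, -455.059], [-0.348, -0.339, -0.874, 419.124], [0.624, 0.612, -0.486, 660.368], [0.0, 0.0, 0.0, 1.0]] [  53. -587.  686.]
top [[419.6, 0.0, 262.2], [0.0, 419.6, 192.2], [0.0, 0.0, 1.0]] [-0.0632  0.      0.      0.      0.    ] [[-0.006, -1.0, 0.012, -69.324], [-0.999, 0.006, -0.036, 568.155], [0.036, -0.013, -0.999, 1129.421], [0.0, 0.0, 0.0, 1.0]] [ 527.  -58. 1150.]
{'clock': 0.1, 'qpos': array([ 6.50025573e+01,  1.76168650e+01,  8.63750156e+01, -1.33482847e-03,
        7.61107474e+01, -4.21285120e+00]), 'dq': array([ 0.02969608, -0.08784648, -0.2214082 , -0.06365931,  0.06471667,
       -0.01312301]), 'joint_efforts': array([ 8.00535327e-04, -4.58525527e+01, -2.52611464e+01,  1.40891880e-04,
        5.57370760e-03,  2.65883341e-05]), 'position': array([203.82808811, 537.00508513, 230.49338161]), 'ee_rot': array([[-9.34923092e-01,  3.54849643e-01, -7.36421664e-04],
       [ 3.54850390e-01,  9.34921673e-01, -1.63296449e-03],
       [ 1.09039709e-04, -1.78801572e-03, -9.99998396e-01]]), 'ft_force': array([-0.51839379,  0.38438435,  0.34290311]), 'ft_torque': array([ 0.01344905, -0.00327954,  0.03135971]), 'finger_force': 0.0, 'opening': 85.45041097351177} 18.700000000000003
```

View pics/scene0.png

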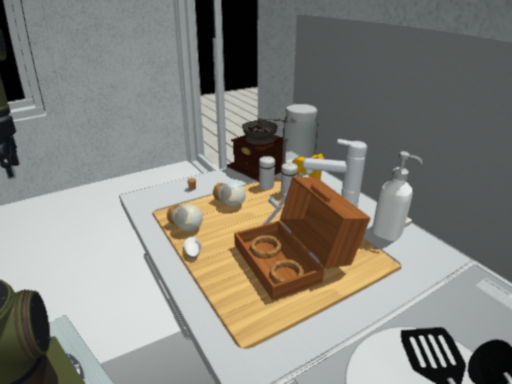

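View pics/top0.png

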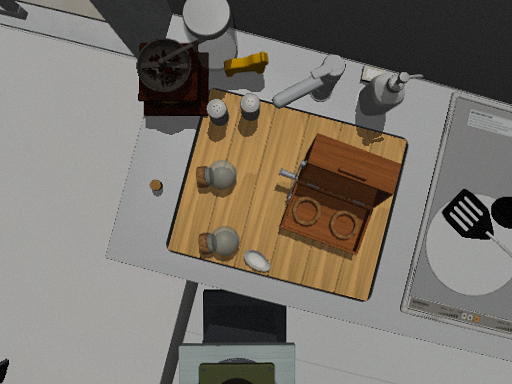

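```bash
cat > h.py <<'E'
from rig import *
import cv2,numpy as np
def cam(n):
    d=get_image(n); d["K"]=np.array(d["intrinsics"]);d["T"]=np.array(d["camera_from_world"]);d["D"]=np.array(d["D"]);return d
def ray(d,uv):
    p=cv2.undistortPoints(np.array([[uv]],float),d["K"],d["D"])[0,0]
    R,t=d["T"][:3,:3],d["T"][:3,3]
    v=R.T@np.array([p[0],p[1],1]); return -R.T@t, v/np.linalg.norm(v)
def plane(d,uv,z):
    o,v=ray(d,uv); return o+v*(z-o[2])/v[2]
def tri(d1,a,d2,b):
    o1,v1=ray(d1,a);o2,v2=ray(d2,b)
    s=np.linalg.lstsq(np.c_[v1,-v2],o2-o1,rcond=None)[0]
    p,q=o1+s[0]*v1,o2+s[1]*v2; return (p+q)/2,np.linalg.norm(p-q)
def proj(d,P):
    R,t=d["T"][:3,:3],d["T"][:3,3]
    return cv2.projectPoints(np.atleast_2d(P).astype(float),cv2.Rodrigues(R)[0],t,d["K"],d["D"])[0][:,0]
def crop(d,n,x0,y0,x1,y1,f):
    cv2.imwrite("pics/"+n,cv2.resize(d["frame"][y0:y1,x0:x1,::-1],None,fx=f,fy=f,interpolation=cv2.INTER_CUBIC))
E
python3 - <<'E'
from h import *
crop(cam("top"),"t1.png",160,85,420,285,3)
crop(cam("scene"),"s1.png",150,145,410,325,3)
E
```

```text
(no output)
```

View pics/t1.png

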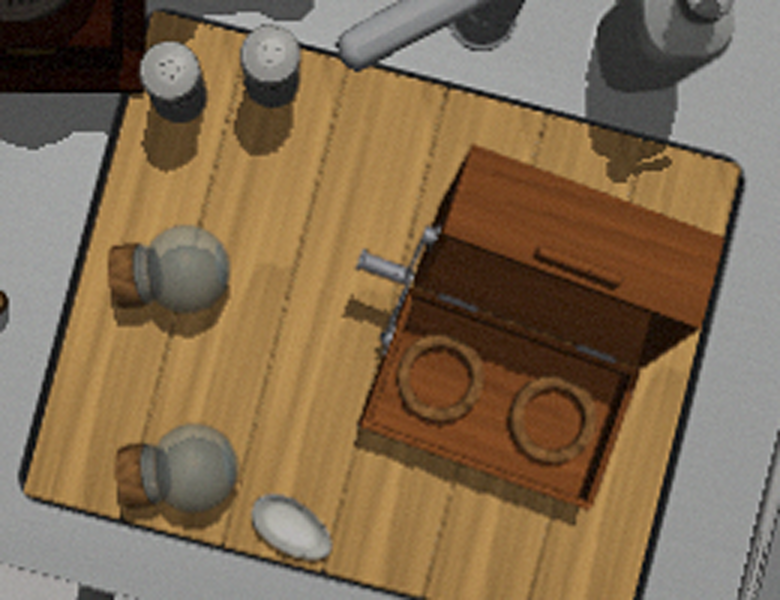

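View pics/s1.png

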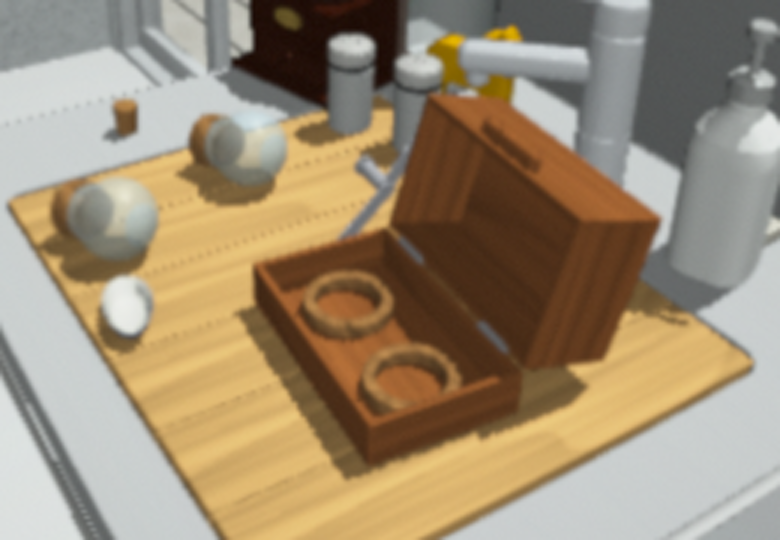

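Run:
```python
from h import *
t,s=cam("top"),cam("scene")
P=lambda a:(a[0]/3+160,a[1]/3+85)
Q=lambda a:(a[0]/3+150,a[1]/3+145)
for n,a,b in [("FL",(361,428),(256,267)),("FR",(592,504),(371,421)),("ringL",(440,379),(349,302)),("ringR",(552,420),(411,378)),("A",(187,269),(251,148)),("B",(193,467),(119,220)),("Acork",(127,275),(208,141)),("Bcork",(133,476),(73,210)),("knobEnd",(362,261),(364,164)),("shakerS",(171,67),(352,47)),("lidtopL",(472,148),(433,97)),("lidtopR",(726,238),(656,218))]:
    p,e=tri(t,P(a),s,Q(b)); print(n,p.round(1),round(e,1))
z0=0
for n,a,z in [("FL",(361,428),38),("FR",(592,504),38),("ringL",(440,379),20),("ringR",(552,420),20),("A",(187,269),33),("B",(193,467),33),("Ac",(127,275),26),("Bc",(133,476),26),("shk",(171,67),89),("shk2",(271,52),89),("spoon",(292,528),10)]:
    for z0 in (0,178.5): print(n,z0,plane(t,P(a),z+z0).round(1))
```

```text
FL [ 482.9 -111.7  213.3] 4.8
FR [ 422.9 -280.7  217.3] 1.8
ringL [ 518.2 -172.7  194.7] 3.5
ringR [ 486.2 -257.7  195.8] 3.1
A [601.2  18.2 211.9] 2.3
B [454.   14.1 209.2] 3.3
Acork [595.8  65.9 202.1] 2.6
Bcork [444.9  61.4 200.9] 1.5
knobEnd [ 603.3 -110.5  248.7] 2.1
shakerS [741.4  26.3 259.4] 0.1
lidtopL [ 656.3 -163.4  312.4] 46.9
lidtopR [ 611.3 -352.7  307.2] 3.5
FL 0 [ 472.6 -119.8   38. ]
FL 178.5 [ 481.3 -109.9  216.5]
FR 0 [ 403.7 -324.2   38. ]
FR 178.5 [ 423.4 -281.5  216.5]
ringL 0 [ 515.2 -192.2   20. ]
ringL 178.5 [ 517.  -171.   198.5]
ringR 0 [ 477.6 -293.    20. ]
ringR 178.5 [ 485.3 -255.9  198.5]
A 0 [614.4  33.6  33. ]
A 178.5 [600.3  19.  211.5]
B 0 [438.9  28.9  33. ]
B 178.5 [452.9  15.  211.5]
Ac 0 [609.9  87.9  26. ]
Ac 178.5 [596.6  64.7 204.5]
Bc 0 [430.6  82.9  26. ]
Bc 178.5 [445.8  60.5 204.5]
shk 0 [782.5  42.5  89. ]
shk 178.5 [739.5  25.5 267.5]
shk2 0 [795.1 -42.7  89. ]
shk2 178.5 [749.9 -45.3 267.5]
spoon 0 [381.5 -58.4  10. ]
spoon 178.5 [404.2 -58.4 188.5]
```

```bash
cat > p.py <<'E'
from h import *
from scipy.spatial.transform import Rotation as Ro, Slerp
def Rt(yaw,al):  # yaw: turn of closing axis from world +x (deg); al: tilt about closing axis
    c,s=np.cos(np.radians(yaw)),np.sin(np.radians(yaw))
    R0=np.array([[-s,c,0],[c,s,0],[0,0,-1.]]).reshape(3,3)
    return R0@Ro.from_euler('y',al,degrees=True).as_matrix()
def plan(wps,cur=None):
    """wps: list of (TCP xyz, R, rows). prints rows from the measured pose"""
    s=read_state(); p,R=(s["position"],s["ee_rot"]) if cur is None else cur
    X,W=[],[]
    for q,Rq,n in wps:
        q=np.array(q,float); rv=Ro.from_matrix(R.T@Rq).as_rotvec()
        for k in range(n):
            Rk=R@Ro.from_rotvec(rv*k/n).as_matrix()
            X.append((np.round(Rk.T@(q-p)/n/40,3)+0).tolist()); W.append((np.round(rv/n/np.pi,4)+0).tolist())
        p,R=q,Rq
    for i in range(0,len(X),12): print('"xyz":',X[i:i+12],'\n"rot":',W[i:i+12])
    print("max",np.abs(X).max(),np.linalg.norm(W,axis=1).max()*180)
def grasp(g,R,back=0,deep=3): return np.array(g)+R[:,2]*(18.7+deep-back)
E
python3 - <<'E'
from p import *
s=read_state();print(np.round(s["ee_rot"]-Rt(69.2,0),2).max())
d=cam("top");print(plane(d,(156,184),209.5))
R=Rt(5,-45);g=(596.6,62.4,203.8)
plan([((330,430,300),Rt(50,-15),6),(grasp(g,R,90)+[0,0,10],R,14),(grasp(g,R,90)+[0,0,10],R,1)])
E
```

```text
-0.0
[580.38767292 168.35741495 209.5       ]
"xyz": [[-0.65, -0.232, -0.287], [-0.673, -0.197, -0.257], [-0.694, -0.161, -0.226], [-0.711, -0.124, -0.195], [-0.724, -0.085, -0.163], [-0.734, -0.046, -0.131], [-0.683, -0.136, 0.253], [-0.68, -0.095, 0.281], [-0.673, -0.053, 0.307], [-0.663, -0.011, 0.331], [-0.65, 0.031, 0.354], [-0.635, 0.073, 0.376]] 
"rot": [[0.0023, -0.0138, 0.0177], [0.0023, -0.0138, 0.0177], [0.0023, -0.0138, 0.0177], [0.0023, -0.0138, 0.0177], [0.0023, -0.0138, 0.0177], [0.0023, -0.0138, 0.0177], [0.009, -0.0113, 0.0156], [0.009, -0.0113, 0.0156], [0.009, -0.0113, 0.0156], [0.009, -0.0113, 0.0156], [0.009, -0.0113, 0.0156], [0.009, -0.0113, 0.0156]]
"xyz": [[-0.617, 0.114, 0.395], [-0.596, 0.156, 0.413], [-0.572, 0.196, 0.429], [-0.546, 0.236, 0.442], [-0.518, 0.275, 0.454], [-0.487, 0.313, 0.463], [-0.454, 0.349, 0.471], [-0.419, 0.384, 0.476], [0.0, 0.0, 0.0]] 
"rot": [[0.009, -0.0113, 0.0156], [0.009, -0.0113, 0.0156], [0.009, -0.0113, 0.0156], [0.009, -0.0113, 0.0156], [0.009, -0.0113, 0.0156], [0.009, -0.0113, 0.0156], [0.009, -0.0113, 0.0156], [0.009, -0.0113, 0.0156], [0.0, 0.0, 0.0]]
max 0.734 4.061064884977831
```

Request:
drive_tool:
  xyz:
    - [-0.65, -0.232, -0.287]
    - [-0.673, -0.197, -0.257]
    - [-0.694, -0.161, -0.226]
    - [-0.711, -0.124, -0.195]
    - [-0.724, -0.085, -0.163]
    - [-0.734, -0.046, -0.131]
    - [-0.683, -0.136, 0.253]
    - [-0.68, -0.095, 0.281]
    - [-0.673, -0.053, 0.307]
    - [-0.663, -0.011, 0.331]
    - [-0.65, 0.031, 0.354]
    - [-0.635, 0.073, 0.376]
  rot:
    - [0.0023, -0.0138, 0.0177]
    - [0.0023, -0.0138, 0.0177]
    - [0.0023, -0.0138, 0.0177]
    - [0.0023, -0.0138, 0.0177]
    - [0.0023, -0.0138, 0.0177]
    - [0.0023, -0.0138, 0.0177]
    - [0.009, -0.0113, 0.0156]
    - [0.009, -0.0113, 0.0156]
    - [0.009, -0.0113, 0.0156]
    - [0.009, -0.0113, 0.0156]
    - [0.009, -0.0113, 0.0156]
    - [0.009, -0.0113, 0.0156]
  grip: 0.8

```text
clock: 1.35
position: [443.2, 292.3, 284.2]
ee_rot: [[-0.47, 0.859, 0.201], [0.748, 0.509, -0.425], [-0.468, -0.05, -0.883]]
ft_force: [0.5, 0.5, 1.3]
opening: 68.5
finger_force: 0.0
```

Request:
drive_tool:
  xyz:
    - [-0.617, 0.114, 0.395]
    - [-0.596, 0.156, 0.413]
    - [-0.572, 0.196, 0.429]
    - [-0.546, 0.236, 0.442]
    - [-0.518, 0.275, 0.454]
    - [-0.487, 0.313, 0.463]
    - [-0.454, 0.349, 0.471]
    - [-0.419, 0.384, 0.476]
    - [0, 0, 0]
  rot:
    - [0.009, -0.0113, 0.0156]
    - [0.009, -0.0113, 0.0156]
    - [0.009, -0.0113, 0.0156]
    - [0.009, -0.0113, 0.0156]
    - [0.009, -0.0113, 0.0156]
    - [0.009, -0.0113, 0.0156]
    - [0.009, -0.0113, 0.0156]
    - [0.009, -0.0113, 0.0156]
    - [0, 0, 0]

```text
clock: 2.1
position: [595.6, 107.7, 260.6]
ee_rot: [[-0.059, 0.996, 0.06], [0.702, 0.084, -0.707], [-0.71, 0.001, -0.704]]
ft_force: [-0.0, 0.9, 0.1]
opening: 68.4
finger_force: 0.0
```

Run:
```python
from p import *
R=Rt(5,-45);g=(596.6,62.4,203.8)
s=read_state();print(s["clock"],s["qpos"].round(1),s["opening"],s["position"].round(1),(grasp(g,R,90)+[0,0,10]).round(1))
plan([(grasp(g,R),R,6)])
d=cam("scene");crop(d,"s2.png",130,110,330,260,3)
```

```text
2.1 [ 29.3  29.5  78.5 -40.4  93.5  29.9] 68.37600784422052 [595.6 107.7 260.6] [592.4 110.5 262.1]
"xyz": [[0.036, -0.012, 0.391], [0.036, -0.012, 0.391], [0.035, -0.012, 0.391], [0.035, -0.012, 0.391], [0.035, -0.012, 0.391], [0.035, -0.012, 0.391]] 
"rot": [[-0.0001, 0.0002, -0.0001], [-0.0001, 0.0002, -0.0001], [-0.0001, 0.0002, -0.0001], [-0.0001, 0.0002, -0.0001], [-0.0001, 0.0002, -0.0001], [-0.0001, 0.0002, -0.0001]]
max 0.391 0.0440908153700972
```

View pics/s2.png

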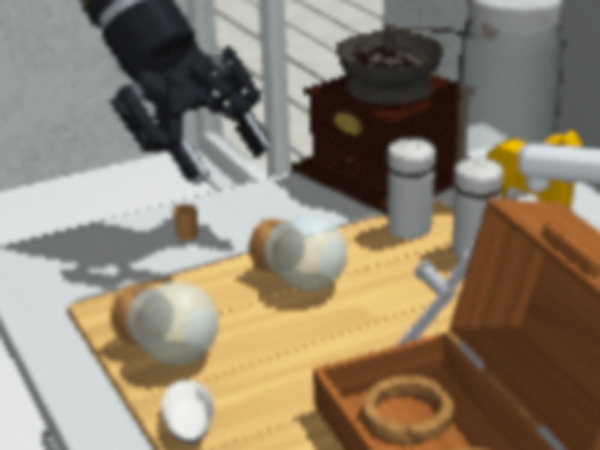

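Request:
drive_tool:
  xyz:
    - [0.036, -0.012, 0.39]
    - [0.036, -0.012, 0.39]
    - [0.035, -0.012, 0.39]
    - [0.035, -0.012, 0.39]
    - [0.035, -0.012, 0.39]
    - [0.035, -0.012, 0.39]
    - [0, 0, 0]
  rot:
    - [0, 0, 0]
    - [0, 0, 0]
    - [0, 0, 0]
    - [0, 0, 0]
    - [0, 0, 0]
    - [0, 0, 0]
    - [0, 0, 0]

```text
clock: 2.73
position: [593.2, 49.7, 188.8]
ee_rot: [[-0.065, 0.996, 0.06], [0.704, 0.088, -0.705], [-0.708, -0.003, -0.707]]
ft_force: [-1.4, -0.3, 0.3]
opening: 68.3
finger_force: 0.0
```

Run:
```python
from p import *
R=Rt(5,-45);g=(596.6,62.4,203.8)
s=read_state();print(s["clock"],s["position"].round(1),grasp(g,R).round(1),s["ft_force"])
d=cam("scene");t=cam("top")
a=cv2.resize(d["frame"][160:240,180:280,::-1],None,fx=4,fy=4);b=cv2.resize(t["frame"][140:220,160:260,::-1],None,fx=4,fy=4)
cv2.imwrite("pics/g1.png",np.hstack([a,b]))
```

```text
2.7333 [593.2  49.7 188.8] [597.9  47.1 188.5] [-1.44416811 -0.25795477  0.32147183]
```

View pics/g1.png

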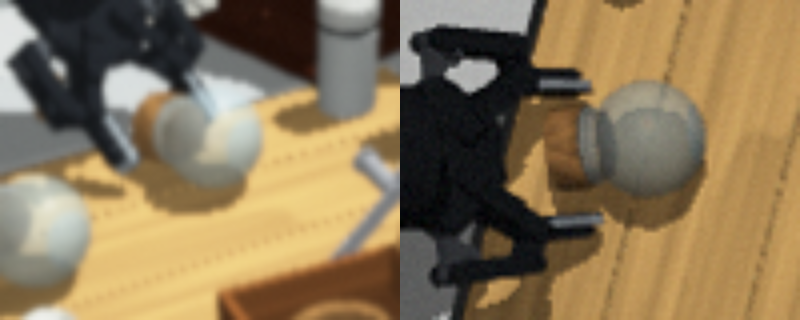

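Request:
drive_tool:
  xyz:
    - [0, 0.1, 0]
    - [0, 0, 0]
  rot:
    - [0, 0, 0]
    - [0, 0, 0]

```text
clock: 3.0
position: [600.7, 52.3, 191.6]
ee_rot: [[-0.061, 0.996, 0.067], [0.705, 0.09, -0.704], [-0.707, 0.004, -0.707]]
ft_force: [0.2, 0.4, 0.2]
opening: 68.5
finger_force: 0.0
```

Request:
drive_tool:
  xyz:
    - [0, 0, 0]
    - [0, 0, 0]
    - [0, 0, 0]
    - [0, 0, 0]
    - [0, 0, 0]
    - [0, 0, 0]
  rot:
    - [0, 0, 0]
    - [0, 0, 0]
    - [0, 0, 0]
    - [0, 0, 0]
    - [0, 0, 0]
    - [0, 0, 0]
  grip: 0

```text
clock: 3.5
position: [599.9, 51.5, 191.3]
ee_rot: [[-0.061, 0.996, 0.066], [0.704, 0.09, -0.704], [-0.707, 0.003, -0.707]]
ft_force: [-0.5, 4.7, 5.7]
opening: 46.1
finger_force: 61.2
```

Run:
```python
from p import *
s=read_state();p,R=s["position"],s["ee_rot"]
off=R.T@(np.array((596.6,62.4,203.8))-p);print(off);off[1]=0
Rf=Rt(-20,55)
c=np.array([518,-171.6,265.6+60])
m=np.array([560,-40,340])
Rm=Rt(-7,15)
plan([(p+[0,0,60],R,3),(m-Rm@off,Rm,9),(c-Rf@off,Rf,9),(c-Rf@off,Rf,3)])
print(c-Rf@off)
```

```text
[ -1.01251362  -2.25925726 -16.7135633 ]
"xyz": [[-0.354, 0.002, -0.353], [-0.354, 0.002, -0.353], [-0.354, 0.002, -0.353], [-0.305, -0.129, 0.019], [-0.308, -0.122, -0.016], [-0.307, -0.115, -0.051], [-0.302, -0.108, -0.086], [-0.293, -0.102, -0.119], [-0.279, -0.096, -0.152], [-0.262, -0.091, -0.183], [-0.241, -0.086, -0.211], [-0.217, -0.082, -0.237]] 
"rot": [[0.0, 0.0, 0.0], [0.0, 0.0, 0.0], [0.0, 0.0, 0.0], [0.0021, 0.0369, 0.0075], [0.0021, 0.0369, 0.0075], [0.0021, 0.0369, 0.0075], [0.0021, 0.0369, 0.0075], [0.0021, 0.0369, 0.0075], [0.0021, 0.0369, 0.0075], [0.0021, 0.0369, 0.0075], [0.0021, 0.0369, 0.0075], [0.0021, 0.0369, 0.0075]]
"xyz": [[-0.346, -0.062, -0.072], [-0.341, -0.054, -0.099], [-0.333, -0.045, -0.126], [-0.323, -0.036, -0.152], [-0.311, -0.027, -0.177], [-0.297, -0.018, -0.201], [-0.281, -0.009, -0.223], [-0.263, 0.001, -0.245], [-0.243, 0.01, -0.264], [0.0, 0.0, 0.0], [0.0, 0.0, 0.0], [0.0, 0.0, 0.0]] 
"rot": [[-0.0047, 0.0246, 0.0067], [-0.0047, 0.0246, 0.0067], [-0.0047, 0.0246, 0.0067], [-0.0047, 0.0246, 0.0067], [-0.0047, 0.0246, 0.0067], [-0.0047, 0.0246, 0.0067], [-0.0047, 0.0246, 0.0067], [-0.0047, 0.0246, 0.0067], [-0.0047, 0.0246, 0.0067], [0.0, 0.0, 0.0], [0.0, 0.0, 0.0], [0.0, 0.0, 0.0]]
max 0.354 6.7883391194017415
[ 522.88121008 -158.18898553  316.84289653]
```

Request:
drive_tool:
  xyz:
    - [-0.354, 0.002, -0.353]
    - [-0.354, 0.002, -0.353]
    - [-0.354, 0.002, -0.353]
    - [-0.305, -0.129, 0.019]
    - [-0.308, -0.122, -0.016]
    - [-0.307, -0.115, -0.051]
    - [-0.302, -0.108, -0.086]
    - [-0.293, -0.102, -0.119]
    - [-0.279, -0.096, -0.152]
    - [-0.262, -0.091, -0.183]
    - [-0.241, -0.086, -0.211]
    - [-0.217, -0.082, -0.237]
  rot:
    - [0, 0, 0]
    - [0, 0, 0]
    - [0, 0, 0]
    - [0.0021, 0.0369, 0.0075]
    - [0.0021, 0.0369, 0.0075]
    - [0.0021, 0.0369, 0.0075]
    - [0.0021, 0.0369, 0.0075]
    - [0.0021, 0.0369, 0.0075]
    - [0.0021, 0.0369, 0.0075]
    - [0.0021, 0.0369, 0.0075]
    - [0.0021, 0.0369, 0.0075]
    - [0.0021, 0.0369, 0.0075]

```text
clock: 4.5
position: [560.0, -35.9, 324.5]
ee_rot: [[0.118, 0.993, 0.033], [0.957, -0.122, 0.262], [0.264, 0.001, -0.965]]
ft_force: [0.3, -0.5, -2.6]
opening: 46.2
finger_force: 61.6
```

Request:
drive_tool:
  xyz:
    - [-0.346, -0.062, -0.072]
    - [-0.341, -0.054, -0.099]
    - [-0.333, -0.045, -0.126]
    - [-0.323, -0.036, -0.152]
    - [-0.311, -0.027, -0.177]
    - [-0.297, -0.018, -0.201]
    - [-0.281, -0.009, -0.223]
    - [-0.263, 0.001, -0.245]
    - [-0.243, 0.01, -0.264]
    - [0, 0, 0]
    - [0, 0, 0]
    - [0, 0, 0]
  rot:
    - [-0.0047, 0.0246, 0.0067]
    - [-0.0047, 0.0246, 0.0067]
    - [-0.0047, 0.0246, 0.0067]
    - [-0.0047, 0.0246, 0.0067]
    - [-0.0047, 0.0246, 0.0067]
    - [-0.0047, 0.0246, 0.0067]
    - [-0.0047, 0.0246, 0.0067]
    - [-0.0047, 0.0246, 0.0067]
    - [-0.0047, 0.0246, 0.0067]
    - [0, 0, 0]
    - [0, 0, 0]
    - [0, 0, 0]

```text
clock: 5.5
position: [522.6, -158.7, 315.8]
ee_rot: [[0.197, 0.94, 0.279], [0.539, -0.341, 0.77], [0.819, -0.002, -0.574]]
ft_force: [-0.7, 0.1, -2.9]
opening: 46.5
finger_force: 61.7
```

Run:
```python
from p import *
s=read_state();print(s["clock"],s["qpos"].round(1),s["ft_force"].round(2),s["opening"])
d=cam("scene");t=cam("top")
a=cv2.resize(d["frame"][110:310,210:340,::-1],None,fx=3,fy=3);b=cv2.resize(t["frame"][110:310,260:390,::-1],None,fx=3,fy=3)
cv2.imwrite("pics/g2.png",np.hstack([a,b]))
```

```text
5.5 [-50.6  23.9  87.6  45.7 100.3 -35.5] [-0.72  0.06 -2.86] 46.50179775004026
```

View pics/g2.png

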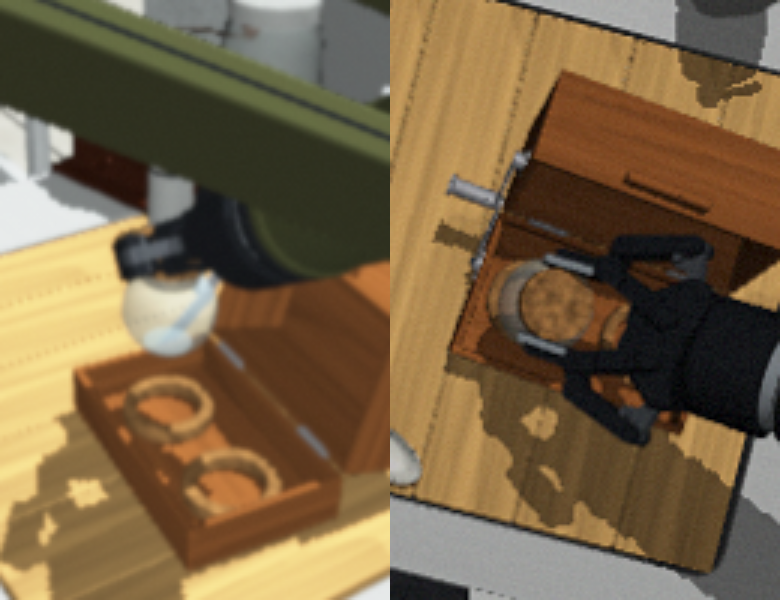

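Run:
```python
from p import *
d=cam("scene");t=cam("top")
C=plane(t,((557-390)/3+260,305/3+110),316+28);print("cork top",C)
print("belly plane",plane(t,((536-390)/3+260,305/3+110),281-12+12))
print(tri(t,((536-390)/3+260,305/3+110),d,(170/3+210,307/3+110)))
up=np.array([518,-171.6,281.1]);print(proj(d,up),proj(t,up),proj(t,up+[0,0,54]))
```

```text
cork top [ 517.6755476  -171.12005487  344.        ]
belly plane [ 517.08067626 -165.37706228  281.        ]
(array([ 519.4069011 , -168.1340207 ,  278.30572626]), np.float64(6.739316827278451))
[[265.84253665 212.218205  ]] [[311.65942703 211.20293324]] [[315.27182784 211.45199279]]
```

Run:
```python
from p import *
s=read_state();p,R=s["position"],Rt(-20,55)
q=np.array([522.9,-158.2,256.8])
print(p)
plan([(q+[0,0,4],R,9),(q+[0,0,4],R,3)])
print(R.T@[0,0,-1]/40)
d=cam("top")["frame"]
crop(cam("top"),"x.png",270,170,350,250,7)
```

```text
[ 523.06128036 -157.51567689  317.01227338]
"xyz": [[-0.129, 0.0, 0.088], [-0.129, 0.0, 0.088], [-0.129, 0.0, 0.088], [-0.129, 0.0, 0.088], [-0.129, 0.0, 0.088], [-0.129, 0.0, 0.088], [-0.129, 0.0, 0.088], [-0.129, 0.0, 0.088], [-0.129, 0.0, 0.088], [0.0, 0.0, 0.0], [0.0, 0.0, 0.0], [0.0, 0.0, 0.0]] 
"rot": [[-0.0001, 0.0, 0.0001], [-0.0001, 0.0, 0.0001], [-0.0001, 0.0, 0.0001], [-0.0001, 0.0, 0.0001], [-0.0001, 0.0, 0.0001], [-0.0001, 0.0, 0.0001], [-0.0001, 0.0, 0.0001], [-0.0001, 0.0, 0.0001], [-0.0001, 0.0, 0.0001], [0.0, 0.0, 0.0], [0.0, 0.0, 0.0], [0.0, 0.0, 0.0]]
max 0.129 0.02545584412271571
[-0.0204788   0.          0.01433941]
```

Request:
drive_tool:
  xyz:
    - [-0.129, 0, 0.088]
    - [-0.129, 0, 0.088]
    - [-0.129, 0, 0.088]
    - [-0.129, 0, 0.088]
    - [-0.129, 0, 0.088]
    - [-0.129, 0, 0.088]
    - [-0.129, 0, 0.088]
    - [-0.129, 0, 0.088]
    - [-0.129, 0, 0.088]
    - [0, 0, 0]
    - [0, 0, 0]
    - [0, 0, 0]
  rot:
    - [0, 0, 0]
    - [0, 0, 0]
    - [0, 0, 0]
    - [0, 0, 0]
    - [0, 0, 0]
    - [0, 0, 0]
    - [0, 0, 0]
    - [0, 0, 0]
    - [0, 0, 0]
    - [0, 0, 0]
    - [0, 0, 0]
    - [0, 0, 0]

```text
clock: 6.8
position: [522.6, -159.4, 260.1]
ee_rot: [[0.196, 0.94, 0.279], [0.539, -0.341, 0.77], [0.819, -0.0, -0.574]]
ft_force: [-0.5, -0.2, -1.8]
opening: 46.3
finger_force: 61.7
```

View pics/x.png

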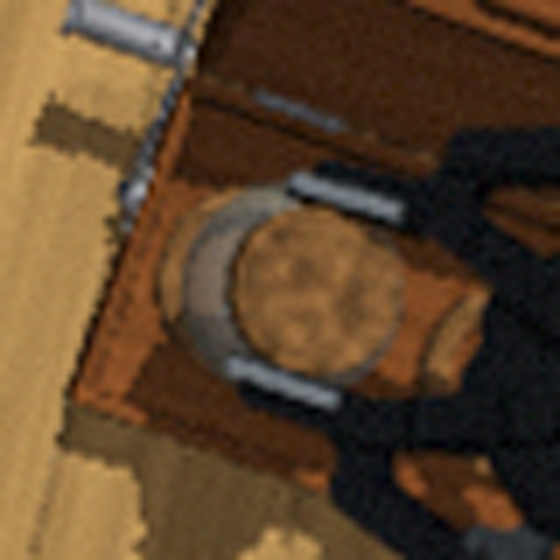

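Request:
drive_tool:
  xyz:
    - [-0.02, 0, 0.014]
    - [-0.02, 0, 0.014]
    - [0, 0, 0]
    - [0, 0, 0]
  rot:
    - [0, 0, 0]
    - [0, 0, 0]
    - [0, 0, 0]
    - [0, 0, 0]

```text
clock: 7.13
position: [522.6, -159.3, 258.2]
ee_rot: [[0.196, 0.94, 0.279], [0.539, -0.341, 0.77], [0.819, -0.0, -0.574]]
ft_force: [0.2, 0.7, -1.9]
opening: 46.4
finger_force: 61.7
```

Request:
drive_tool:
  xyz:
    - [-0.02, 0, 0.014]
    - [0, 0, 0]
    - [0, 0, 0]
  rot:
    - [0, 0, 0]
    - [0, 0, 0]
    - [0, 0, 0]

```text
clock: 7.38
position: [522.8, -159.2, 257.6]
ee_rot: [[0.195, 0.94, 0.28], [0.539, -0.341, 0.77], [0.82, 0.0, -0.573]]
ft_force: [0.8, -0.3, 1.2]
opening: 46.3
finger_force: 61.7
```

Request:
drive_tool:
  xyz:
    - [-0.02, 0, 0.014]
    - [0, 0, 0]
    - [0, 0, 0]
  rot:
    - [0, 0, 0]
    - [0, 0, 0]
    - [0, 0, 0]

```text
clock: 7.63
position: [523.0, -159.0, 257.1]
ee_rot: [[0.195, 0.94, 0.28], [0.538, -0.341, 0.771], [0.82, 0.001, -0.572]]
ft_force: [0.8, 0.6, 5.4]
opening: 46.7
finger_force: 61.9
```

Request:
drive_tool:
  xyz:
    - [0.01, 0, -0.007]
    - [0, 0, 0]
    - [0, 0, 0]
    - [0, 0, 0]
    - [0, 0, 0]
    - [0, 0, 0]
  rot:
    - [0, 0, 0]
    - [0, 0, 0]
    - [0, 0, 0]
    - [0, 0, 0]
    - [0, 0, 0]
    - [0, 0, 0]
  grip: 0.75

```text
clock: 8.13
position: [522.4, -159.3, 256.4]
ee_rot: [[0.196, 0.94, 0.279], [0.539, -0.341, 0.77], [0.819, -0.001, -0.574]]
ft_force: [-0.2, -0.6, 0.2]
opening: 64.6
finger_force: 0.0
```

Run:
```python
from p import *
s=read_state();p,R=s["position"],s["ee_rot"]
print(s["opening"],s["ft_force"].round(1))
# retract along -z 70, then up, then swing over to bottle B pregrasp
gB=np.array((446.3,58.0,203.8));RB=Rt(9,-45)
r=p-R[:,2]*80
pre=grasp(gB,RB,90)+[0,0,10]
plan([(r,R,4),(r+[-20,30,90],Rt(-15,30),5),((480,-60,370),Rt(-5,0),5),((455,60,320),Rt(2,-22),5),(pre,RB,5)])
```

```text
64.58966115705546 [-0.2 -0.6  0.2]
"xyz": [[0.0, 0.0, -0.5], [0.0, 0.0, -0.5], [0.0, 0.0, -0.5], [0.0, 0.0, -0.5], [0.43, -0.146, -0.171], [0.415, -0.142, -0.206], [0.398, -0.14, -0.24], [0.377, -0.138, -0.272], [0.354, -0.136, -0.302], [0.492, -0.17, 0.412], [0.538, -0.149, 0.36], [0.577, -0.127, 0.303]] 
"rot": [[0.0, 0.0, 0.0], [0.0, 0.0, 0.0], [0.0, 0.0, 0.0], [0.0, 0.0, 0.0], [0.0037, -0.0278, -0.0041], [0.0037, -0.0278, -0.0041], [0.0037, -0.0278, -0.0041], [0.0037, -0.0278, -0.0041], [0.0037, -0.0278, -0.0041], [0.0029, -0.0332, -0.0109], [0.0029, -0.0332, -0.0109], [0.0029, -0.0332, -0.0109]]
"xyz": [[0.61, -0.104, 0.242], [0.635, -0.081, 0.178], [0.587, -0.177, 0.25], [0.608, -0.163, 0.203], [0.626, -0.149, 0.155], [0.639, -0.135, 0.106], [0.649, -0.12, 0.056], [0.323, -0.073, 0.182], [0.338, -0.069, 0.154], [0.35, -0.064, 0.126], [0.361, -0.058, 0.097], [0.368, -0.051, 0.067]] 
"rot": [[0.0029, -0.0332, -0.0109], [0.0029, -0.0332, -0.0109], [-0.0015, -0.0244, -0.0077], [-0.0015, -0.0244, -0.0077], [-0.0015, -0.0244, -0.0077], [-0.0015, -0.0244, -0.0077], [-0.0015, -0.0244, -0.0077], [-0.0043, -0.0255, -0.0065], [-0.0043, -0.0255, -0.0065], [-0.0043, -0.0255, -0.0065], [-0.0043, -0.0255, -0.0065], [-0.0043, -0.0255, -0.0065]]
max 0.649 6.311458151647684
```

Request:
drive_tool:
  xyz:
    - [0, 0, -0.2]
    - [0, 0, -0.4]
    - [0, 0, -0.6]
    - [0, 0, -0.8]
    - [0.43, -0.146, -0.171]
    - [0.415, -0.142, -0.206]
    - [0.398, -0.14, -0.24]
    - [0.377, -0.138, -0.272]
    - [0.354, -0.136, -0.302]
    - [0.492, -0.17, 0.412]
    - [0.538, -0.149, 0.36]
    - [0.577, -0.127, 0.303]
  rot:
    - [0, 0, 0]
    - [0, 0, 0]
    - [0, 0, 0]
    - [0, 0, 0]
    - [0.0037, -0.0278, -0.0041]
    - [0.0037, -0.0278, -0.0041]
    - [0.0037, -0.0278, -0.0041]
    - [0.0037, -0.0278, -0.0041]
    - [0.0037, -0.0278, -0.0041]
    - [0.0029, -0.0332, -0.0109]
    - [0.0029, -0.0332, -0.0109]
    - [0.0029, -0.0332, -0.0109]

```text
clock: 9.13
position: [480.4, -112.9, 380.9]
ee_rot: [[0.151, 0.987, 0.047], [0.968, -0.157, 0.197], [0.202, 0.015, -0.979]]
ft_force: [0.9, 0.3, 0.2]
opening: 64.1
finger_force: 0.0
```

Request:
drive_tool:
  xyz:
    - [0.61, -0.104, 0.242]
    - [0.635, -0.081, 0.178]
    - [0.587, -0.177, 0.25]
    - [0.608, -0.163, 0.203]
    - [0.626, -0.149, 0.155]
    - [0.639, -0.135, 0.106]
    - [0.649, -0.12, 0.056]
    - [0.323, -0.073, 0.182]
    - [0.338, -0.069, 0.154]
    - [0.35, -0.064, 0.126]
    - [0.361, -0.058, 0.097]
    - [0.368, -0.051, 0.067]
  rot:
    - [0.0029, -0.0332, -0.0109]
    - [0.0029, -0.0332, -0.0109]
    - [-0.0015, -0.0244, -0.0077]
    - [-0.0015, -0.0244, -0.0077]
    - [-0.0015, -0.0244, -0.0077]
    - [-0.0015, -0.0244, -0.0077]
    - [-0.0015, -0.0244, -0.0077]
    - [-0.0043, -0.0255, -0.0065]
    - [-0.0043, -0.0255, -0.0065]
    - [-0.0043, -0.0255, -0.0065]
    - [-0.0043, -0.0255, -0.0065]
    - [-0.0043, -0.0255, -0.0065]

```text
clock: 10.13
position: [438.8, 106.7, 262.7]
ee_rot: [[-0.109, 0.987, 0.114], [0.697, 0.158, -0.699], [-0.709, 0.003, -0.706]]
ft_force: [0.8, 0.0, -0.2]
opening: 64.1
finger_force: 0.0
```

Request:
drive_tool:
  xyz:
    - [0, 0, 0]
    - [0, 0, 0]
    - [0, 0, 0]
  rot:
    - [0, 0, 0]
    - [0, 0, 0]
    - [0, 0, 0]

```text
clock: 10.38
position: [439.2, 105.6, 263.1]
ee_rot: [[-0.11, 0.988, 0.111], [0.7, 0.156, -0.697], [-0.706, 0.001, -0.708]]
ft_force: [0.1, -0.1, 0.3]
opening: 64.1
finger_force: 0.0
```

Run:
```python
from p import *
gB=np.array((446.3,58.0,203.8));RB=Rt(9,-45)
s=read_state();print(s["clock"],s["qpos"].round(1),s["position"].round(1),(grasp(gB,RB,90)+[0,0,10]).round(1))
# cork top of placed bottle via colour mask near its expected place, top view
t=cam("top");d=cam("scene")
cv2.imwrite("pics/t5.png",t["frame"][:,:,::-1]);cv2.imwrite("pics/s5.png",d["frame"][:,:,::-1])
e=np.array([518,-171.6,221.1]);print("expect corktop",proj(t,e+[0,0,54]),proj(d,e+[0,0,54]),"belly",proj(t,e),proj(d,e))
for im,c in((t,e+[0,0,54]),(d,e+[0,0,44])):
    u,v=proj(im,c)[0].astype(int); f=im["frame"][v-12:v+13:3,u-18:u+19:3]; print(u,v); print("\n".join(" ".join("%3d/%3d/%3d"%tuple(x) for x in r) for r in f)) if 0 else None
    hsv=cv2.cvtColor(im["frame"],cv2.COLOR_RGB2HSV)[v-14:v+15,u-18:u+19]
    print("\n".join("".join("%4d"%x for x in r[::2,1]) for r in hsv[::2]))
plan([(grasp(gB,RB),RB,6)])
```

```text
10.3833 [ 38.   18.9  96.7 -38.2  90.2  37.9] [439.2 105.6 263.1] [438.7 105.7 262.1]
expect corktop [[311.28545623 211.17714109]] [[265.78974809 214.65939391]] belly [[308.13626312 210.95988354]] [[265.32694322 235.75482031]]
311 211
 182 185 180 178  87  57  49  71  80  73  97 126 183 185 193 175 177 167 192
 180 178 190  75  52 106 162 161 149 155 155 120  99 208 189 176 174 194 197
 190 164  69  33 134 155 158 148 159 159 155 153 140  87 188 188 197 171 178
 186 106  33  70 156 151 154 154 158 153 158 158 153 125  95 182 179 169 165
 173  26  27 145 153 156 155 158 160 154 148 156 164 163  55 187 183 180 179
 113  42  45 162 157 151 146 153 162 156 153 156 156 154  73 201 184 179 170
  90  43  45 150 146 155 152 158 163 156 163 159 153 160  85 168 185 192 193
  88  41  41 159 162 150 153 154 154 158 161 157 162 150  59 171 185 186 180
 104  36  47 144 155 150 153 155 152 151 152 149 153 144  58 188 196 182 184
 146  41  33  35 167 152 151 154 151 153 155 153 154  72  93 185 182 181 184
 207  72  45  40  61 163 160 154 157 153 157 151  60  52 148 181 189 176 186
 196 160  42  44  
[... 1093 characters left out ...]
121 137 145 147 146 144 143 133 103  93 170 153  77
 123 124 125 112  61  53  38  59  83 104 100  92  77  46  23  26 103 169  77
 132 142 151  84  51  36  28  31  29  38  37  34  28  22  23  16  41 159 165
 170 175 136  49  36  30  25  22  22  25  27  23  18  20  20  13  17 113 173
 175 173  98  49  35  32  29  26  25  22  21  18  16  15  15  12  15  70 175
"xyz": [[0.036, -0.003, 0.407], [0.036, -0.003, 0.407], [0.036, -0.003, 0.407], [0.036, -0.003, 0.407], [0.036, -0.002, 0.407], [0.037, -0.002, 0.407]] 
"rot": [[0.0, -0.0001, -0.0002], [0.0, -0.0001, -0.0002], [0.0, -0.0001, -0.0002], [0.0, -0.0001, -0.0002], [0.0, -0.0001, -0.0002], [0.0, -0.0001, -0.0002]]
max 0.407 0.04024922359499621
```

Request:
drive_tool:
  xyz:
    - [0.036, -0.003, 0.41]
    - [0.036, -0.003, 0.41]
    - [0.036, -0.003, 0.41]
    - [0.036, -0.003, 0.41]
    - [0.036, -0.002, 0.41]
    - [0.036, -0.002, 0.41]
    - [0, 0, 0]
    - [0, 0, 0]
    - [0, 0, 0]
  rot:
    - [0, 0, 0]
    - [0, 0, 0]
    - [0, 0, 0]
    - [0, 0, 0]
    - [0, 0, 0]
    - [0, 0, 0]
    - [0, 0, 0]
    - [0, 0, 0]
    - [0, 0, 0]
  grip: 0.8

```text
clock: 11.23
position: [448.8, 42.8, 187.9]
ee_rot: [[-0.108, 0.988, 0.112], [0.7, 0.155, -0.697], [-0.706, 0.003, -0.708]]
ft_force: [0.3, 0.7, -0.2]
opening: 68.4
finger_force: 0.0
```

```bash
cat > bot.py <<'E'
from p import *
def fit(im,mask,c,r):
    m=mask.astype(np.uint8)*255; mm=np.zeros_like(m);cv2.circle(mm,tuple(int(x) for x in c),r,255,-1);m&=mm
    m=cv2.morphologyEx(m,cv2.MORPH_OPEN,np.ones((3,3),np.uint8))
    cs=max(cv2.findContours(m,cv2.RETR_EXTERNAL,cv2.CHAIN_APPROX_NONE)[0],key=cv2.contourArea)
    return cs,cv2.contourArea(cs)
def bottle(e,im):
    """top view: cork-top centre and silhouette circle"""
    hsv=cv2.cvtColor(cv2.GaussianBlur(im["frame"],(3,3),0),cv2.COLOR_RGB2HSV);S=hsv[...,1].astype(int)
    b=proj(im,e)[0]; c=proj(im,e+[0,0,54])[0]
    cork,A=fit(im,(S>100)&(S<172),c,13)
    (u,v),(w,h),_=cv2.fitEllipse(cork)
    glass,B=fit(im,S<100,b,22); hull=cv2.convexHull(glass)
    (x,y),r=cv2.minEnclosingCircle(hull)
    return np.array([u,v]),(w,h),c,np.array([x,y]),r,b
E
python3 - <<'E'
from bot import *
s=read_state();print(s["position"].round(1),grasp((446.3,58.0,203.8),Rt(9,-45)).round(1))
t=cam("top");e=np.array([518,-171.6,221.1])
print([np.round(x,1) for x in bottle(e,t)])
# fingers/cork row check for bottle B
hsv=cv2.cvtColor(t["frame"],cv2.COLOR_RGB2HSV)
print("\n".join("".join("%4d"%x for x in r) for r in hsv[222:264:2,188:230:2,2]))
print(proj(t,s["position"]))
E
```

```text
[448.8  42.8 187.9] [448.7  42.8 188.5]
[array([310.1, 208.9]), array([20.1, 23.7]), array([311.3, 211.2]), array([306.5, 211.5]), np.float64(14.2), array([308.1, 211. ])]
  17  16   3  91 165 160 145 148  72 122 186 163 169 180 182 181 170 172 189 195 165
  20  19  27  15  23  13  21  25  20  37 165 126 168 182 180 174 168 177 194 188 170
  15  22  27  27  23  70  82 108 119 106 100 114 169 181 180 174 156 140 154 144 147
  19  12  25  19  23 105  93  56  56  68  66 111 171 182 163 124 141 147 153 141 141
  18  24  19  37  75  96  95 101  94  99  78 110 176 146 139 144 153 149 134 142 141
  26  14  28  92  94  91  93  97  88  87  83 162 166 133 144 140 122 127 126 121 123
  22  19  59  87  89  91  80  79  96  97  86  97  89 125 108 118 132 134 135 125 123
  19  49  87  86  88  94 117 128 117 103  96  97  73  83 124 126 134 140 146 137 126
  55  92  93  88  92 149 132 135 126  92 107 110  78  86 115 125 137 146 148 143 130
  62  89  86  91 172 139 116 133 136 106 107 119  78  87 109 129 133 144 141 138 129
  24  86  81 134 167 130 117 134 134 102 110 117  76  90  98 131 126 133 137 1
[... 186 characters left out ...]
 92 162 171 172 125 123 126 122  76  96  96  69  87 111 115 110 110 112 114
  21  47 167 167 173 178  89  92 106 109  96  75  69  61  89 106 105 107 102 102 103
  25  29 166 160 172 176  86  70  65  72  73  51  73  85  85  89  94  94  95  92  89
  25  38 168 166 171 183  92  63  66  72  73 101  89  96 106  91  79  78  81  80  78
  24  16  71 119 150 192  75  97  87  90  96 101  85  89 103 103  93  79  80  93  86
  20  20  18  33  36  41  28  75  70  66  19  12  51  76 103 102  94  86  82  89  86
  23  14  25  17  45 124  18   8  43  80  98 119  94 102 193 143 130  74  82  78  97
  13  16  23  14  22  22  26  53 111  95  55  31  10  29 136 144 178 162 168 165 171
[[212.94005317 241.71013533]]
```

Request:
drive_tool:
  xyz:
    - [0, 0, 0]
    - [0, 0, 0]
    - [0, 0, 0]
    - [0, 0, 0]
    - [0, 0, 0]
    - [0, 0, 0]
  rot:
    - [0, 0, 0]
    - [0, 0, 0]
    - [0, 0, 0]
    - [0, 0, 0]
    - [0, 0, 0]
    - [0, 0, 0]
  grip: 0

```text
clock: 11.78
position: [448.7, 43.5, 187.4]
ee_rot: [[-0.11, 0.988, 0.113], [0.699, 0.158, -0.698], [-0.707, 0.002, -0.707]]
ft_force: [-0.1, 3.5, 4.6]
opening: 46.9
finger_force: 61.1
```

Run:
```python
from p import *
s=read_state();p,R=s["position"],s["ee_rot"];print(s["ft_force"],s["opening"],p)
off=R.T@(np.array((446.3,58.0,203.8))-p);print(off);off[1]=0
Rf=Rt(-20,55)
c=np.array([486.5,-257.3,265.6+60])
m=np.array([470,-60,345]);Rm=Rt(-7,10)
plan([(p+[0,0,60],R,3),(m-Rm@off,Rm,9),(c-Rf@off,Rf,9),(c-Rf@off,Rf,3)])
print(c-Rf@off)
```

```text
[-0.08445578  3.52439382  4.62522804] 46.9496350163166 [448.65732122  43.529813   187.38662026]
[-1.23360182e+00 -1.53485638e-02 -2.19731723e+01]
"xyz": [[-0.353, 0.001, -0.354], [-0.353, 0.001, -0.354], [-0.353, 0.001, -0.354], [-0.348, 0.018, 0.048], [-0.35, 0.029, 0.011], [-0.348, 0.039, -0.026], [-0.342, 0.049, -0.063], [-0.332, 0.059, -0.1], [-0.317, 0.068, -0.135], [-0.299, 0.076, -0.168], [-0.277, 0.083, -0.199], [-0.252, 0.089, -0.228]] 
"rot": [[0.0, 0.0, 0.0], [0.0, 0.0, 0.0], [0.0, 0.0, 0.0], [0.0032, 0.0337, 0.0098], [0.0032, 0.0337, 0.0098], [0.0032, 0.0337, 0.0098], [0.0032, 0.0337, 0.0098], [0.0032, 0.0337, 0.0098], [0.0032, 0.0337, 0.0098], [0.0032, 0.0337, 0.0098], [0.0032, 0.0337, 0.0098], [0.0032, 0.0337, 0.0098]]
"xyz": [[-0.499, 0.124, -0.061], [-0.489, 0.136, -0.102], [-0.475, 0.148, -0.142], [-0.458, 0.161, -0.18], [-0.437, 0.173, -0.217], [-0.413, 0.186, -0.251], [-0.385, 0.198, -0.283], [-0.355, 0.21, -0.313], [-0.322, 0.222, -0.339], [0.0, 0.0, 0.0], [0.0, 0.0, 0.0], [0.0, 0.0, 0.0]] 
"rot": [[-0.0044, 0.0277, 0.0069], [-0.0044, 0.0277, 0.0069], [-0.0044, 0.0277, 0.0069], [-0.0044, 0.0277, 0.0069], [-0.0044, 0.0277, 0.0069], [-0.0044, 0.0277, 0.0069], [-0.0044, 0.0277, 0.0069], [-0.0044, 0.0277, 0.0069], [-0.0044, 0.0277, 0.0069], [0.0, 0.0, 0.0], [0.0, 0.0, 0.0], [0.0, 0.0, 0.0]]
max 0.499 6.343487053663781
[ 492.89814823 -239.72123222  314.0072136 ]
```

Run:
```python
from p import *
s=read_state();p,R=s["position"],s["ee_rot"]
off=np.array([-1.2,0,-22.]);Rf=Rt(-20,55)
c=np.array([486.5,-257.3,265.6+95])
m=np.array([460,-60,370]);Rm=Rt(-7,10)
plan([(p+[0,0,80],R,3),(m-Rm@off,Rm,9),(c-Rf@off,Rf,9),(c-Rf@off,Rf,3)])
```

```text
"xyz": [[-0.471, 0.001, -0.472], [-0.471, 0.001, -0.472], [-0.471, 0.001, -0.472], [-0.354, -0.01, 0.035], [-0.356, 0.001, -0.002], [-0.354, 0.012, -0.04], [-0.347, 0.022, -0.077], [-0.336, 0.032, -0.114], [-0.321, 0.041, -0.149], [-0.302, 0.049, -0.182], [-0.28, 0.056, -0.214], [-0.254, 0.061, -0.243]] 
"rot": [[0.0, 0.0, 0.0], [0.0, 0.0, 0.0], [0.0, 0.0, 0.0], [0.0032, 0.0337, 0.0098], [0.0032, 0.0337, 0.0098], [0.0032, 0.0337, 0.0098], [0.0032, 0.0337, 0.0098], [0.0032, 0.0337, 0.0098], [0.0032, 0.0337, 0.0098], [0.0032, 0.0337, 0.0098], [0.0032, 0.0337, 0.0098], [0.0032, 0.0337, 0.0098]]
"xyz": [[-0.49, 0.152, -0.088], [-0.478, 0.164, -0.128], [-0.461, 0.176, -0.166], [-0.441, 0.188, -0.203], [-0.418, 0.201, -0.237], [-0.391, 0.213, -0.27], [-0.362, 0.225, -0.299], [-0.33, 0.237, -0.326], [-0.295, 0.249, -0.35], [0.0, 0.0, 0.0], [0.0, 0.0, 0.0], [0.0, 0.0, 0.0]] 
"rot": [[-0.0044, 0.0277, 0.0069], [-0.0044, 0.0277, 0.0069], [-0.0044, 0.0277, 0.0069], [-0.0044, 0.0277, 0.0069], [-0.0044, 0.0277, 0.0069], [-0.0044, 0.0277, 0.0069], [-0.0044, 0.0277, 0.0069], [-0.0044, 0.0277, 0.0069], [-0.0044, 0.0277, 0.0069], [0.0, 0.0, 0.0], [0.0, 0.0, 0.0], [0.0, 0.0, 0.0]]
max 0.49 6.343487053663781
```

Request:
drive_tool:
  xyz:
    - [-0.471, 0.001, -0.472]
    - [-0.471, 0.001, -0.472]
    - [-0.471, 0.001, -0.472]
    - [-0.354, -0.01, 0.035]
    - [-0.356, 0.001, -0.002]
    - [-0.354, 0.012, -0.04]
    - [-0.347, 0.022, -0.077]
    - [-0.336, 0.032, -0.114]
    - [-0.321, 0.041, -0.149]
    - [-0.302, 0.049, -0.182]
    - [-0.28, 0.056, -0.214]
    - [-0.254, 0.061, -0.243]
  rot:
    - [0, 0, 0]
    - [0, 0, 0]
    - [0, 0, 0]
    - [0.0032, 0.0337, 0.0098]
    - [0.0032, 0.0337, 0.0098]
    - [0.0032, 0.0337, 0.0098]
    - [0.0032, 0.0337, 0.0098]
    - [0.0032, 0.0337, 0.0098]
    - [0.0032, 0.0337, 0.0098]
    - [0.0032, 0.0337, 0.0098]
    - [0.0032, 0.0337, 0.0098]
    - [0.0032, 0.0337, 0.0098]

```text
clock: 12.78
position: [460.2, -55.8, 349.1]
ee_rot: [[0.122, 0.992, 0.022], [0.976, -0.123, 0.177], [0.178, -0.001, -0.984]]
ft_force: [-0.3, 0.3, -2.0]
opening: 46.4
finger_force: 61.6
```

Request:
drive_tool:
  xyz:
    - [-0.49, 0.152, -0.088]
    - [-0.478, 0.164, -0.128]
    - [-0.461, 0.176, -0.166]
    - [-0.441, 0.188, -0.203]
    - [-0.418, 0.201, -0.237]
    - [-0.391, 0.213, -0.27]
    - [-0.362, 0.225, -0.299]
    - [-0.33, 0.237, -0.326]
    - [-0.295, 0.249, -0.35]
    - [0, 0, 0]
    - [0, 0, 0]
    - [0, 0, 0]
  rot:
    - [-0.0044, 0.0277, 0.0069]
    - [-0.0044, 0.0277, 0.0069]
    - [-0.0044, 0.0277, 0.0069]
    - [-0.0044, 0.0277, 0.0069]
    - [-0.0044, 0.0277, 0.0069]
    - [-0.0044, 0.0277, 0.0069]
    - [-0.0044, 0.0277, 0.0069]
    - [-0.0044, 0.0277, 0.0069]
    - [-0.0044, 0.0277, 0.0069]
    - [0, 0, 0]
    - [0, 0, 0]
    - [0, 0, 0]

```text
clock: 13.78
position: [492.2, -240.0, 347.4]
ee_rot: [[0.199, 0.94, 0.278], [0.538, -0.341, 0.771], [0.82, -0.004, -0.573]]
ft_force: [0.2, 0.8, -2.0]
opening: 46.4
finger_force: 61.7
```

Run:
```python
from bot import *
s=read_state();p,R=s["position"],s["ee_rot"];print(p,s["ft_force"],s["qpos"].round(1))
q=np.array([492.9,-239.7,254.0])
Rf=Rt(-20,55)
t=cam("top")
e=np.array([486.5,-257.3,221.1+95])
for r in bottle(e,t): print(np.round(r,1))
plan([(q+[0,0,5],Rf,9),(q+[0,0,5],Rf,3)])
```

```text
[ 492.21704568 -240.04417509  347.40966498] [ 0.21478529  0.79078772 -2.03558641] [-57.2  25.7  79.6  43.6 109.3 -35.5]
[363. 228.]
[24.4 25.1]
[363.7 228.2]
[360.8 227.3]
19.8
[356.8 226.8]
"xyz": [[-0.203, 0.002, 0.142], [-0.203, 0.002, 0.142], [-0.203, 0.002, 0.142], [-0.203, 0.002, 0.142], [-0.203, 0.002, 0.142], [-0.203, 0.002, 0.142], [-0.203, 0.002, 0.142], [-0.203, 0.002, 0.142], [-0.203, 0.002, 0.142], [0.0, 0.0, 0.0], [0.0, 0.0, 0.0], [0.0, 0.0, 0.0]] 
"rot": [[-0.0001, 0.0, 0.0], [-0.0001, 0.0, 0.0], [-0.0001, 0.0, 0.0], [-0.0001, 0.0, 0.0], [-0.0001, 0.0, 0.0], [-0.0001, 0.0, 0.0], [-0.0001, 0.0, 0.0], [-0.0001, 0.0, 0.0], [-0.0001, 0.0, 0.0], [0.0, 0.0, 0.0], [0.0, 0.0, 0.0], [0.0, 0.0, 0.0]]
max 0.203 0.018000000000000002
```

Request:
drive_tool:
  xyz:
    - [-0.203, 0.002, 0.142]
    - [-0.203, 0.002, 0.142]
    - [-0.203, 0.002, 0.142]
    - [-0.203, 0.002, 0.142]
    - [-0.203, 0.002, 0.142]
    - [-0.203, 0.002, 0.142]
    - [-0.203, 0.002, 0.142]
    - [-0.203, 0.002, 0.142]
    - [-0.203, 0.002, 0.142]
    - [0, 0, 0]
    - [0, 0, 0]
    - [0, 0, 0]
  rot:
    - [0, 0, 0]
    - [0, 0, 0]
    - [0, 0, 0]
    - [0, 0, 0]
    - [0, 0, 0]
    - [0, 0, 0]
    - [0, 0, 0]
    - [0, 0, 0]
    - [0, 0, 0]
    - [0, 0, 0]
    - [0, 0, 0]
    - [0, 0, 0]

```text
clock: 14.83
position: [493.0, -240.6, 259.0]
ee_rot: [[0.197, 0.94, 0.279], [0.538, -0.342, 0.771], [0.82, -0.002, -0.573]]
ft_force: [0.7, -0.9, -1.4]
opening: 46.3
finger_force: 61.7
```

Request:
drive_tool:
  xyz:
    - [-0.02, 0, 0.014]
    - [-0.02, 0, 0.014]
    - [0, 0, 0]
    - [0, 0, 0]
  rot:
    - [0, 0, 0]
    - [0, 0, 0]
    - [0, 0, 0]
    - [0, 0, 0]

```text
clock: 15.17
position: [492.9, -240.5, 257.2]
ee_rot: [[0.197, 0.94, 0.279], [0.539, -0.342, 0.77], [0.819, -0.002, -0.574]]
ft_force: [0.2, 0.1, -1.0]
opening: 46.3
finger_force: 61.7
```

Request:
drive_tool:
  xyz:
    - [-0.02, 0, 0.014]
    - [0, 0, 0]
    - [0, 0, 0]
  rot:
    - [0, 0, 0]
    - [0, 0, 0]
    - [0, 0, 0]

```text
clock: 15.42
position: [492.8, -240.4, 255.9]
ee_rot: [[0.198, 0.94, 0.279], [0.538, -0.342, 0.77], [0.819, -0.002, -0.573]]
ft_force: [-0.3, 0.2, -0.7]
opening: 46.3
finger_force: 61.7
```

Request:
drive_tool:
  xyz:
    - [-0.02, 0, 0.014]
    - [0, 0, 0]
    - [0, 0, 0]
  rot:
    - [0, 0, 0]
    - [0, 0, 0]
    - [0, 0, 0]

```text
clock: 15.67
position: [492.8, -240.4, 254.9]
ee_rot: [[0.198, 0.94, 0.279], [0.538, -0.342, 0.771], [0.819, -0.003, -0.573]]
ft_force: [0.9, 0.2, -1.8]
opening: 46.4
finger_force: 61.7
```

Request:
drive_tool:
  xyz:
    - [-0.01, 0, 0.007]
    - [0, 0, 0]
    - [0, 0, 0]
  rot:
    - [0, 0, 0]
    - [0, 0, 0]
    - [0, 0, 0]

```text
clock: 15.92
position: [492.9, -240.4, 254.5]
ee_rot: [[0.198, 0.94, 0.279], [0.538, -0.342, 0.771], [0.819, -0.002, -0.573]]
ft_force: [-0.6, 0.4, -0.9]
opening: 46.4
finger_force: 61.7
```

Request:
drive_tool:
  xyz:
    - [-0.01, 0, 0.007]
    - [0, 0, 0]
    - [0, 0, 0]
  rot:
    - [0, 0, 0]
    - [0, 0, 0]
    - [0, 0, 0]

```text
clock: 16.17
position: [492.9, -240.3, 254.2]
ee_rot: [[0.197, 0.94, 0.279], [0.538, -0.342, 0.771], [0.82, -0.002, -0.573]]
ft_force: [0.4, -0.0, 1.3]
opening: 46.8
finger_force: 61.7
```

Request:
drive_tool:
  xyz:
    - [-0.006, 0, 0.004]
    - [0, 0, 0]
    - [0, 0, 0]
  rot:
    - [0, 0, 0]
    - [0, 0, 0]
    - [0, 0, 0]

```text
clock: 16.42
position: [492.9, -240.2, 254.0]
ee_rot: [[0.197, 0.94, 0.279], [0.538, -0.341, 0.771], [0.82, -0.002, -0.573]]
ft_force: [0.8, 0.5, 3.2]
opening: 46.5
finger_force: 61.7
```

Request:
drive_tool:
  xyz:
    - [0, 0, 0]
    - [0, 0, 0]
    - [0, 0, 0]
    - [0, 0, 0]
  rot:
    - [0, 0, 0]
    - [0, 0, 0]
    - [0, 0, 0]
    - [0, 0, 0]
  grip: 0.75

```text
clock: 16.75
position: [492.8, -240.5, 253.5]
ee_rot: [[0.198, 0.94, 0.279], [0.538, -0.342, 0.77], [0.819, -0.003, -0.573]]
ft_force: [-0.0, -0.4, -0.0]
opening: 64.1
finger_force: 0.0
```

Run:
```python
from bot import *
s=read_state();print(s["opening"],s["position"],s["ft_force"].round(1))
t=cam("top")
for e in ([486.5,-257.3,221.1],[518,-171.6,221.1]):
    print([np.round(x,1) for x in bottle(np.array(e),t)])
```

```text
64.07042877883106 [ 492.79706233 -240.53452315  253.49204238] [-0.  -0.4 -0. ]
[array([351.1, 225.2]), array([22.4, 23.2]), array([352.2, 225.9]), array([350.5, 225. ]), np.float64(21.0), array([346.7, 224.9])]
[array([309.9, 208.9]), array([20.1, 23.1]), array([311.3, 211.2]), array([306.5, 211.5]), np.float64(14.2), array([308.1, 211. ])]
```

Run:
```python
from p import *
s=read_state();p,R=s["position"],s["ee_rot"]
r=p-R[:,2]*90
h=np.array([518,-171.6,265.6+70-18])  # vertical above A cork
plan([(r,R,5),(r+[0,-60,80],Rt(-20,35),3),(r+[0,-60,80],Rt(-20,35),2)])
```

```text
"xyz": [[0.0, 0.0, -0.45], [0.0, 0.0, -0.45], [0.0, 0.0, -0.45], [0.0, 0.0, -0.45], [0.0, 0.0, -0.45], [0.277, 0.169, -0.768], [0.186, 0.17, -0.794], [0.092, 0.17, -0.81], [0.0, 0.0, 0.0], [0.0, 0.0, 0.0]] 
"rot": [[0.0, 0.0, 0.0], [0.0, 0.0, 0.0], [0.0, 0.0, 0.0], [0.0, 0.0, 0.0], [0.0, 0.0, 0.0], [-0.0002, -0.0371, -0.0002], [-0.0002, -0.0371, -0.0002], [-0.0002, -0.0371, -0.0002], [0.0, 0.0, 0.0], [0.0, 0.0, 0.0]]
max 0.81 6.678194067260999
```

Request:
drive_tool:
  xyz:
    - [0, 0, -0.2]
    - [0, 0, -0.35]
    - [0, 0, -0.5]
    - [0, 0, -0.6]
    - [0, 0, -0.6]
    - [0.277, 0.169, -0.768]
    - [0.186, 0.17, -0.794]
    - [0.092, 0.17, -0.81]
    - [0, 0, 0]
    - [0, 0, 0]
  rot:
    - [0, 0, 0]
    - [0, 0, 0]
    - [0, 0, 0]
    - [0, 0, 0]
    - [0, 0, 0]
    - [0, -0.037, 0]
    - [0, -0.037, 0]
    - [0, -0.037, 0]
    - [0, 0, 0]
    - [0, 0, 0]

```text
clock: 17.63
position: [468.6, -370.7, 389.4]
ee_rot: [[0.277, 0.94, 0.198], [0.774, -0.341, 0.534], [0.569, 0.005, -0.822]]
ft_force: [0.1, 0.3, 0.2]
opening: 64.0
finger_force: 0.0
```

Run:
```python
from bot import *
t=cam("top");d=cam("scene")
for e in ([486.5,-257.3,221.1],[518,-171.6,221.1]):
    print([np.round(x,1) for x in bottle(np.array(e),t)])
a=cv2.resize(t["frame"][180:250,280:380,::-1],None,fx=4,fy=4,interpolation=cv2.INTER_CUBIC);b=cv2.resize(d["frame"][180:290,220:320,::-1],None,fx=4,fy=4,interpolation=cv2.INTER_CUBIC)
o=np.zeros((440,800,3),np.uint8);o[:280,:400]=a;o[:,400:]=b
cv2.imwrite("pics/f.png",o)
```

```text
[array([351.1, 225.2]), array([22.6, 23. ]), array([352.2, 225.9]), array([345.9, 224.1]), np.float64(14.5), array([346.7, 224.9])]
[array([310. , 208.8]), array([20.1, 23.3]), array([311.3, 211.2]), array([306.5, 211.5]), np.float64(14.2), array([308.1, 211. ])]
```

View pics/f.png

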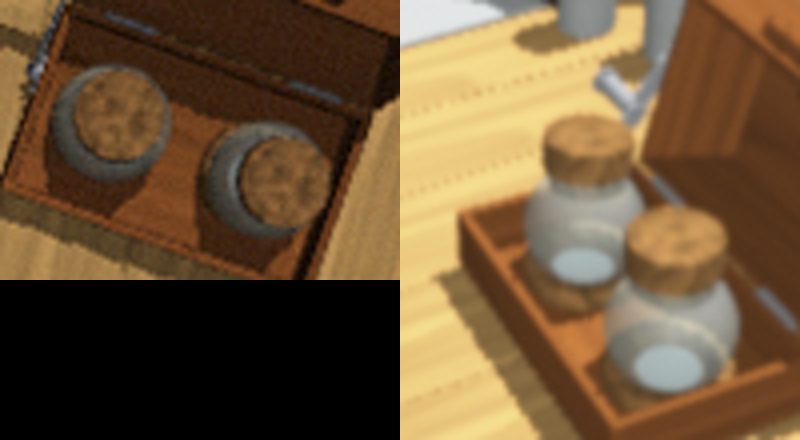

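Run:
```python
from p import *
R=Rt(-20,0);q=np.array([517.8,-171,251.])
plan([(q+[0,0,90],R,8),(q+[0,0,30],R,4)])
plan([(q+[0,0,30],R,2),(q,R,4),(q,R,3)],cur=(q+[0,0,30],R))
```

```text
"xyz": [[0.442, -0.063, 0.479], [0.478, -0.064, 0.443], [0.51, -0.064, 0.405], [0.54, -0.064, 0.365], [0.566, -0.064, 0.323], [0.589, -0.064, 0.279], [0.608, -0.064, 0.233], [0.625, -0.064, 0.186], [0.0, 0.0, 0.375], [0.0, 0.0, 0.375], [0.0, 0.0, 0.375], [0.0, 0.0, 0.375]] 
"rot": [[-0.0001, -0.0244, 0.0], [-0.0001, -0.0244, 0.0], [-0.0001, -0.0244, 0.0], [-0.0001, -0.0244, 0.0], [-0.0001, -0.0244, 0.0], [-0.0001, -0.0244, 0.0], [-0.0001, -0.0244, 0.0], [-0.0001, -0.0244, 0.0], [0.0, 0.0, 0.0], [0.0, 0.0, 0.0], [0.0, 0.0, 0.0], [0.0, 0.0, 0.0]]
max 0.625 4.3920368850910165
"xyz": [[0.0, 0.0, 0.0], [0.0, 0.0, 0.0], [0.0, 0.0, 0.188], [0.0, 0.0, 0.188], [0.0, 0.0, 0.188], [0.0, 0.0, 0.188], [0.0, 0.0, 0.0], [0.0, 0.0, 0.0], [0.0, 0.0, 0.0]] 
"rot": [[0.0, 0.0, 0.0], [0.0, 0.0, 0.0], [0.0, 0.0, 0.0], [0.0, 0.0, 0.0], [0.0, 0.0, 0.0], [0.0, 0.0, 0.0], [0.0, 0.0, 0.0], [0.0, 0.0, 0.0], [0.0, 0.0, 0.0]]
max 0.188 0.0
```

Request:
drive_tool:
  xyz:
    - [0.442, -0.063, 0.479]
    - [0.478, -0.064, 0.443]
    - [0.51, -0.064, 0.405]
    - [0.54, -0.064, 0.365]
    - [0.566, -0.064, 0.323]
    - [0.589, -0.064, 0.279]
    - [0.608, -0.064, 0.233]
    - [0.625, -0.064, 0.186]
    - [0, 0, 0.375]
    - [0, 0, 0.375]
    - [0, 0, 0]
    - [0, 0, 0]
  rot:
    - [0, -0.0244, 0]
    - [0, -0.0244, 0]
    - [0, -0.0244, 0]
    - [0, -0.0244, 0]
    - [0, -0.0244, 0]
    - [0, -0.0244, 0]
    - [0, -0.0244, 0]
    - [0, -0.0244, 0]
    - [0, 0, 0]
    - [0, 0, 0]
    - [0, 0, 0]
    - [0, 0, 0]
  grip: 0.9

```text
clock: 18.73
position: [516.3, -170.4, 308.2]
ee_rot: [[0.341, 0.94, -0.009], [0.94, -0.341, 0.002], [-0.001, -0.01, -1.0]]
ft_force: [-0.3, 0.2, -0.3]
opening: 76.7
finger_force: 0.0
```

Run:
```python
from p import *
print(read_state()["position"],read_state()["qpos"].round(1))
R=Rt(-20,0);q=np.array([517.8,-171,251.])
plan([(q,R,5)])
```

```text
[ 516.28436287 -170.41554843  308.18801027] [-22.7  12.5  82.4  -0.1  85.7  -2.7]
"xyz": [[0.0, 0.011, 0.286], [0.0, 0.01, 0.286], [0.0, 0.01, 0.286], [0.0, 0.009, 0.286], [0.0, 0.009, 0.286]] 
"rot": [[-0.0006, 0.0001, 0.0], [-0.0006, 0.0001, 0.0], [-0.0006, 0.0001, 0.0], [-0.0006, 0.0001, 0.0], [-0.0006, 0.0001, 0.0]]
max 0.286 0.10948972554536796
```

Request:
drive_tool:
  xyz:
    - [0, 0.01, 0.286]
    - [0, 0.01, 0.286]
    - [0, 0.01, 0.286]
    - [0, 0.01, 0.286]
    - [0, 0.01, 0.286]
    - [0, 0, 0]
    - [0, 0, 0]
    - [0, 0, 0]
  rot:
    - [-0.0006, 0, 0]
    - [-0.0006, 0, 0]
    - [-0.0006, 0, 0]
    - [-0.0006, 0, 0]
    - [-0.0006, 0, 0]
    - [0, 0, 0]
    - [0, 0, 0]
    - [0, 0, 0]

```text
clock: 19.4
position: [520.2, -173.1, 254.5]
ee_rot: [[0.343, 0.939, 0.007], [0.939, -0.343, -0.004], [-0.002, 0.008, -1.0]]
ft_force: [-0.2, -0.6, 1.0]
opening: 76.8
finger_force: 0.0
```

Request:
drive_tool:
  xyz:
    - [0, 0, 0]
    - [0, 0, 0]
    - [0, 0, 0]
    - [0, 0, 0]
  rot:
    - [0, 0, 0]
    - [0, 0, 0]
    - [0, 0, 0]
    - [0, 0, 0]
  grip: 0.57

```text
clock: 19.73
position: [520.5, -172.3, 254.6]
ee_rot: [[0.342, 0.94, 0.008], [0.94, -0.342, -0.005], [-0.002, 0.009, -1.0]]
ft_force: [-0.2, -0.6, 2.2]
opening: 48.6
finger_force: 1.1
```

Run:
```python
from p import *
s=read_state();print(s["position"],s["opening"],s["ft_force"],s["finger_force"])
```

```text
[ 520.51080193 -172.32983552  254.63579141] 48.62220948935356 [-0.21795916 -0.60839351  2.1988569 ] 1.1207861546427011
```

Request:
drive_tool:
  xyz:
    - [0, -0.04, 0]
    - [0, -0.035, 0]
    - [0, 0, 0]
    - [0, 0, 0]
    - [0, 0, 0]
  rot:
    - [0, 0, 0]
    - [0, 0, 0]
    - [0, 0, 0]
    - [0, 0, 0]
    - [0, 0, 0]

```text
clock: 20.15
position: [517.1, -171.0, 253.8]
ee_rot: [[0.342, 0.94, 0.006], [0.94, -0.342, -0.004], [-0.002, 0.007, -1.0]]
ft_force: [1.7, -1.1, 0.7]
opening: 48.6
finger_force: 0.4
```

Request:
drive_tool:
  xyz:
    - [0, 0, 0]
    - [0, 0, 0]
    - [0, 0, 0]
    - [0, 0, 0]
    - [0, 0, -0.3]
    - [0, 0, -0.6]
    - [0, 0, -0.8]
    - [0, 0, -0.8]
  rot:
    - [0, 0, 0]
    - [0, 0, 0]
    - [0, 0, 0]
    - [0, 0, 0]
    - [0, 0, 0]
    - [0, 0, 0]
    - [0, 0, 0]
    - [0, 0, 0]
  grip: 0.85

```text
clock: 20.82
position: [515.7, -170.3, 354.0]
ee_rot: [[0.342, 0.94, 0.003], [0.94, -0.342, -0.003], [-0.002, 0.004, -1.0]]
ft_force: [0.8, -0.6, 0.4]
opening: 72.5
finger_force: 0.0
```

Run:
```python
from p import *
s=read_state();print(s["position"],s["opening"])
# knob plan
o=np.array([503,-214.6,178.5]);a=np.radians(-20)
C=np.array([[np.cos(a),-np.sin(a),0],[np.sin(a),np.cos(a),0],[0,0,1]])
k=o+C@[58,121,68]
t=cam("top");d=cam("scene")
print("knob",k,proj(t,o+C@[58,133,68]),proj(d,o+C@[58,133,68]))
R=Rt(-20,-45);pre=k-R[:,2]*60+R[:,2]*12
p=s["position"]
plan([(p+[-10,30,60],Rt(-20,-10),3),((560,-20,380),Rt(-20,-35),7),(pre,R,7),(pre,R,3)])
print(pre)
```

```text
[ 515.7158951  -170.34401177  353.98976792] 72.51812257069726
knob [ 598.88660935 -120.7343612   246.5       ] [[280.48277572 171.8723295 ]] [[270.46619511 200.38226258]]
"xyz": [[0.207, -0.187, -0.455], [0.18, -0.19, -0.465], [0.153, -0.193, -0.474], [0.484, 0.035, 0.038], [0.486, 0.035, 0.008], [0.485, 0.035, -0.023], [0.483, 0.035, -0.053], [0.479, 0.035, -0.083], [0.472, 0.035, -0.112], [0.465, 0.035, -0.142], [0.065, 0.254, 0.388], [0.075, 0.254, 0.387]] 
"rot": [[0.0019, -0.0183, -0.0001], [0.0019, -0.0183, -0.0001], [0.0019, -0.0183, -0.0001], [0.0, -0.0198, 0.0], [0.0, -0.0198, 0.0], [0.0, -0.0198, 0.0], [0.0, -0.0198, 0.0], [0.0, -0.0198, 0.0], [0.0, -0.0198, 0.0], [0.0, -0.0198, 0.0], [0.0, -0.0079, 0.0], [0.0, -0.0079, 0.0]]
"xyz": [[0.085, 0.254, 0.385], [0.094, 0.254, 0.382], [0.104, 0.254, 0.38], [0.113, 0.254, 0.377], [0.122, 0.254, 0.374], [0.0, 0.0, 0.0], [0.0, 0.0, 0.0], [0.0, 0.0, 0.0]] 
"rot": [[0.0, -0.0079, 0.0], [0.0, -0.0079, 0.0], [0.0, -0.0079, 0.0], [0.0, -0.0079, 0.0], [0.0, -0.0079, 0.0], [0.0, 0.0, 0.0], [0.0, 0.0, 0.0], [0.0, 0.0, 0.0]]
max 0.486 3.5640000000000005
[610.49515796 -88.84013603 280.4411255 ]
```

Request:
drive_tool:
  xyz:
    - [0.207, -0.187, -0.455]
    - [0.18, -0.19, -0.465]
    - [0.153, -0.193, -0.474]
    - [0.484, 0.035, 0.038]
    - [0.486, 0.035, 0.008]
    - [0.485, 0.035, -0.023]
    - [0.483, 0.035, -0.053]
    - [0.479, 0.035, -0.083]
    - [0.472, 0.035, -0.112]
    - [0.465, 0.035, -0.142]
    - [0.065, 0.254, 0.388]
    - [0.075, 0.254, 0.387]
  rot:
    - [0.0019, -0.0183, 0]
    - [0.0019, -0.0183, 0]
    - [0.0019, -0.0183, 0]
    - [0, -0.0198, 0]
    - [0, -0.0198, 0]
    - [0, -0.0198, 0]
    - [0, -0.0198, 0]
    - [0, -0.0198, 0]
    - [0, -0.0198, 0]
    - [0, -0.0198, 0]
    - [0, -0.0079, 0]
    - [0, -0.0079, 0]
  grip: 0.45

```text
clock: 21.92
position: [572.8, -37.0, 343.9]
ee_rot: [[0.261, 0.941, -0.217], [0.745, -0.339, -0.574], [-0.614, -0.012, -0.79]]
ft_force: [0.2, 0.3, 0.4]
opening: 38.2
finger_force: 0.0
```

Request:
drive_tool:
  xyz:
    - [0.085, 0.254, 0.385]
    - [0.094, 0.254, 0.382]
    - [0.104, 0.254, 0.38]
    - [0.113, 0.254, 0.377]
    - [0.122, 0.254, 0.374]
    - [0, 0, 0]
    - [0, 0, 0]
    - [0, 0, 0]
  rot:
    - [0, -0.0079, 0]
    - [0, -0.0079, 0]
    - [0, -0.0079, 0]
    - [0, -0.0079, 0]
    - [0, -0.0079, 0]
    - [0, 0, 0]
    - [0, 0, 0]
    - [0, 0, 0]

```text
clock: 22.58
position: [607.0, -88.2, 274.3]
ee_rot: [[0.237, 0.939, -0.25], [0.668, -0.345, -0.66], [-0.706, -0.011, -0.709]]
ft_force: [0.3, 0.1, 0.2]
opening: 38.3
finger_force: 0.0
```

Run:
```python
from bot import *
s=read_state();print(s["clock"],s["position"],s["opening"],s["ft_force"].round(1),s["qpos"].round(1))
t=cam("top")
for e in ([486.5,-257.3,221.1],[518,-171.6,221.1]):
    print([np.round(x,1) for x in bottle(np.array(e),t)])
k=np.array([598.9,-120.7,246.5]);R=Rt(-20,-45)
plan([(k+R[:,2]*12,R,5)])
```

```text
22.5833 [606.99605057 -88.22477508 274.29707358] 38.28780321199479 [0.3 0.1 0.2] [  9.2  31.5  72.4 -38.3  99.9  30.6]
[array([351.4, 225.2]), array([22.9, 23.3]), array([352.2, 225.9]), array([346.1, 224.3]), np.float64(14.6), array([346.7, 224.9])]
[array([309.8, 209.3]), array([20.8, 22.6]), array([311.3, 211.2]), array([307.5, 210.2]), np.float64(14.6), array([308.1, 211. ])]
"xyz": [[-0.019, 0.019, 0.279], [-0.019, 0.019, 0.279], [-0.019, 0.019, 0.279], [-0.019, 0.018, 0.28], [-0.019, 0.018, 0.28]] 
"rot": [[-0.0005, -0.0002, 0.0003], [-0.0005, -0.0002, 0.0003], [-0.0005, -0.0002, 0.0003], [-0.0005, -0.0002, 0.0003], [-0.0005, -0.0002, 0.0003]]
max 0.28 0.11095945205344157
```

Request:
drive_tool:
  xyz:
    - [-0.02, 0.02, 0.28]
    - [-0.02, 0.02, 0.28]
    - [-0.02, 0.02, 0.28]
    - [-0.02, 0.02, 0.28]
    - [-0.02, 0.02, 0.28]
    - [0, 0, 0]
    - [0, 0, 0]
    - [0, 0, 0]
  rot:
    - [0, 0, 0]
    - [0, 0, 0]
    - [0, 0, 0]
    - [0, 0, 0]
    - [0, 0, 0]
    - [0, 0, 0]
    - [0, 0, 0]
    - [0, 0, 0]

```text
clock: 23.3
position: [596.1, -128.5, 237.0]
ee_rot: [[0.236, 0.939, -0.249], [0.668, -0.343, -0.66], [-0.706, -0.011, -0.709]]
ft_force: [0.3, 0.3, 0.0]
opening: 38.4
finger_force: 0.0
```

Run:
```python
from p import *
s=read_state();print(s["clock"],s["position"],s["opening"],s["ft_force"].round(1))
k=np.array([598.9,-120.7,246.5]);R=Rt(-20,-45);print(k+R[:,2]*12, R.T@(k+R[:,2]*12-s["position"])/40)
t=cam("top");f=cv2.cvtColor(t["frame"],cv2.COLOR_RGB2GRAY)
print("\n".join("".join("%4d"%x for x in r) for r in f[156:192:2,264:304:2]),proj(t,s["position"]),proj(t,k))
```

```text
23.3 [ 596.10193286 -128.52533198  237.00545453] 38.43178167261003 [0.3 0.3 0. ]
[ 595.99786285 -128.67355629  238.01471863] [-0.0209329  -0.00117745 -0.01474998]
  16  22  28  22  26  27  24  21  23  26  15 127 182 185 188 195 196 151 181 186
  14  15  23  20  22  25  14  20  22  30  20  25  24 146 190 196 191 149 185 183
  19  20  13  16  35 182 178  65   2   5  43 136  66  29  43 194 182 160 181 137
  26  21  13  13 125 172 183 191 153  60   4  53 121 131  55 183 157 178 174 214
  25  23  24  48 186 173 186 187 195 204 147  50   0  82 125 143 161 184 131 145
  27  25  21  62 112 170 190 190 196 191 188 196 143  85  45  64 164 170 102  46
  24  29  22  78  90  91 194 194 192 142 192 193 185 193 199 194 163 126 130  33
  26  25  22 103  94  99 130 191 142 184 164 163 187 195 194 151 183  99 113  29
  22  19  23  40  96 101 103 107 156 182 196 196 168 144 187 160 158 150  32  36
  15  16  27  19  37 108 106  96  80  97 134 169 200 208 188 170  86 168  31  39
   8  12  23  25  22 106 109 114 105 106  74  87 116 147 143 190 115  70  42  48
  11  11  15  24  18  26  98 105 104 109 107 106 125 127 111  99 144  39  35  50
  63   7  11  20  20  32  31 103  59  94 108 106 105 152 153 165 130  48  53  51
 111   4  20  19  15  27  18 103 134 101  62  93  98 178 165  97  44  56  63  64
  41  21  24  16  19  12  24  14  14 100 128 121 116 161 154 100 116  37  32  57
  22  22  18  23  44 173  51  24  38  15  23 134 168 154 138  49 105  56  63  51
  23  17  23  26  86 186  97  99  82  54  64 119 118 117  87  81  85  56  54  57
  21  19  21  10 126 134 119  95  97  89  96  94  91  86  50 108  46  57  56  62 [[288.98941166 175.34631532]] [[285.69628693 173.73617583]]
```

Request:
drive_tool:
  xyz:
    - [0, 0, 0]
    - [0, 0, 0]
    - [0, 0, 0]
    - [0, 0, 0]
  rot:
    - [0, 0, 0]
    - [0, 0, 0]
    - [0, 0, 0]
    - [0, 0, 0]
  grip: 0.18

```text
clock: 23.68
position: [596.6, -128.0, 237.3]
ee_rot: [[0.236, 0.939, -0.248], [0.668, -0.342, -0.66], [-0.705, -0.01, -0.709]]
ft_force: [0.8, 0.8, 1.5]
opening: 15.3
finger_force: 10.6
```

Run:
```python
from p import *
s=read_state();print(s["clock"],s["position"],s["opening"],s["ft_force"].round(1),s["finger_force"])
a=np.radians(-20)
C=np.array([[np.cos(a),-np.sin(a),0],[np.sin(a),np.cos(a),0],[0,0,1]])
p=s["position"];R=s["ee_rot"]
w=[];q0=None
for i,ph in enumerate(np.r_[45:140.1:5]):
    v=62*np.array([np.cos(np.radians(ph)),0,np.sin(np.radians(ph))])
    if i==0: v0=v;continue
    w.append((p+C@(v-v0),R,1))
plan(w)
```

```text
23.6833 [ 596.5665009  -128.02066283  237.31077233] 15.325187212242204 [0.8 0.8 1.5] 10.624907165765762
"xyz": [[-0.064, -0.101, -0.064], [-0.057, -0.108, -0.058], [-0.05, -0.115, -0.051], [-0.043, -0.121, -0.043], [-0.036, -0.125, -0.036], [-0.028, -0.129, -0.028], [-0.02, -0.132, -0.02], [-0.012, -0.134, -0.012], [-0.003, -0.135, -0.003], [0.005, -0.135, 0.005], [0.013, -0.134, 0.013], [0.022, -0.132, 0.022]] 
"rot": [[0.0, 0.0, 0.0], [0.0, 0.0, 0.0], [0.0, 0.0, 0.0], [0.0, 0.0, 0.0], [0.0, 0.0, 0.0], [0.0, 0.0, 0.0], [0.0, 0.0, 0.0], [0.0, 0.0, 0.0], [0.0, 0.0, 0.0], [0.0, 0.0, 0.0], [0.0, 0.0, 0.0], [0.0, 0.0, 0.0]]
"xyz": [[0.03, -0.129, 0.03], [0.037, -0.124, 0.038], [0.045, -0.119, 0.045], [0.052, -0.113, 0.052], [0.059, -0.106, 0.059], [0.065, -0.099, 0.065], [0.071, -0.09, 0.071]] 
"rot": [[0.0, 0.0, 0.0], [0.0, 0.0, 0.0], [0.0, 0.0, 0.0], [0.0, 0.0, 0.0], [0.0, 0.0, 0.0], [0.0, 0.0, 0.0], [0.0, 0.0, 0.0]]
max 0.135 0.0
```

Request:
drive_tool:
  xyz:
    - [-0.032, -0.05, -0.032]
    - [-0.032, -0.05, -0.032]
    - [-0.028, -0.054, -0.029]
    - [-0.028, -0.054, -0.029]
    - [-0.025, -0.058, -0.026]
    - [-0.025, -0.058, -0.026]
    - [-0.022, -0.06, -0.022]
    - [-0.022, -0.06, -0.022]
  rot:
    - [0, 0, 0]
    - [0, 0, 0]
    - [0, 0, 0]
    - [0, 0, 0]
    - [0, 0, 0]
    - [0, 0, 0]
    - [0, 0, 0]
    - [0, 0, 0]

```text
clock: 24.35
position: [582.0, -122.7, 250.7]
ee_rot: [[0.238, 0.94, -0.244], [0.668, -0.341, -0.662], [-0.705, -0.005, -0.709]]
ft_force: [7.8, -1.6, 2.3]
opening: 15.9
finger_force: 8.7
```

Request:
drive_tool:
  xyz:
    - [-0.018, -0.063, -0.018]
    - [-0.018, -0.063, -0.018]
    - [-0.014, -0.065, -0.014]
    - [-0.014, -0.065, -0.014]
    - [-0.01, -0.066, -0.01]
    - [-0.01, -0.066, -0.01]
    - [-0.006, -0.067, -0.006]
    - [-0.006, -0.067, -0.006]
    - [-0.002, -0.067, -0.002]
    - [-0.002, -0.067, -0.002]
  rot:
    - [0, 0, 0]
    - [0, 0, 0]
    - [0, 0, 0]
    - [0, 0, 0]
    - [0, 0, 0]
    - [0, 0, 0]
    - [0, 0, 0]
    - [0, 0, 0]
    - [0, 0, 0]
    - [0, 0, 0]

```text
clock: 25.18
position: [557.4, -113.9, 258.0]
ee_rot: [[0.24, 0.94, -0.243], [0.667, -0.341, -0.662], [-0.706, -0.003, -0.709]]
ft_force: [6.4, 0.1, 6.0]
opening: 15.7
finger_force: 7.0
```

Run:
```python
from p import *
s=read_state();print(s["clock"],s["position"],s["opening"],s["ft_force"].round(1),s["finger_force"])
t=cam("top");cv2.imwrite("pics/k1.png",t["frame"][:,:,::-1])
f=t["frame"];m=cv2.absdiff(f,cv2.cvtColor(cv2.imread("pics/t5.png"),cv2.COLOR_BGR2RGB)).max(2)>40
# lid's outer top/back edges: brown change region on right part away from arm
ys,xs=np.nonzero(m[100:260,330:410]);print(len(xs),ys.min()+100,ys.max()+100)
```

```text
25.1833 [ 557.42785646 -113.88955401  258.00387446] 15.701111969723145 [6.4 0.1 6. ] 7.04084224998951
8175 100 259
```

Request:
drive_tool:
  xyz:
    - [0.002, -0.067, 0.002]
    - [0.002, -0.067, 0.002]
    - [0.006, -0.067, 0.006]
    - [0.006, -0.067, 0.006]
    - [0.011, -0.066, 0.011]
    - [0.011, -0.066, 0.011]
    - [0.015, -0.065, 0.015]
    - [0.015, -0.065, 0.015]
    - [0.019, -0.062, 0.019]
    - [0.019, -0.062, 0.019]
  rot:
    - [0, 0, 0]
    - [0, 0, 0]
    - [0, 0, 0]
    - [0, 0, 0]
    - [0, 0, 0]
    - [0, 0, 0]
    - [0, 0, 0]
    - [0, 0, 0]
    - [0, 0, 0]
    - [0, 0, 0]

```text
clock: 26.07
position: [530.3, -104.1, 249.6]
ee_rot: [[0.236, 0.939, -0.249], [0.668, -0.343, -0.66], [-0.705, -0.01, -0.709]]
ft_force: [5.1, -0.0, 1.3]
opening: 15.4
finger_force: 11.3
```

Request:
drive_tool:
  xyz:
    - [0.022, -0.06, 0.022]
    - [0.022, -0.06, 0.022]
    - [0.026, -0.056, 0.026]
    - [0.026, -0.056, 0.026]
    - [0.03, -0.053, 0.03]
    - [0.03, -0.053, 0.03]
    - [0.033, -0.05, 0.033]
    - [0.033, -0.05, 0.033]
    - [0, 0, 0]
    - [0, 0, 0]
  rot:
    - [0, 0, 0]
    - [0, 0, 0]
    - [0, 0, 0]
    - [0, 0, 0]
    - [0, 0, 0]
    - [0, 0, 0]
    - [0, 0, 0]
    - [0, 0, 0]
    - [0, 0, 0]
    - [0, 0, 0]

```text
clock: 26.9
position: [512.9, -98.0, 236.6]
ee_rot: [[0.235, 0.939, -0.251], [0.669, -0.343, -0.66], [-0.706, -0.013, -0.709]]
ft_force: [2.3, 1.4, 0.6]
opening: 15.4
finger_force: 10.3
```

Run:
```python
from p import *
s=read_state();print(s["clock"],s["position"],s["opening"],s["ft_force"].round(1),s["finger_force"],s["qpos"].round(1))
p=s["position"];R=s["ee_rot"]
t=cam("top");d=cam("scene")
# lid prediction: outer top front edge corners for lid angles, in both views
o=np.array([503,-214.6,178.5]);a=np.radians(-20)
C=np.array([[np.cos(a),-np.sin(a),0],[np.sin(a),np.cos(a),0],[0,0,1]])
for th in (30,45,60,75,90,105):
    b=np.radians(180-32.0-(105-th))  # direction of lid_front from hinge
    e=[o+C@[56+132*np.cos(b),y,38+132*np.sin(b)] for y in(92,-92)]
    print(th,proj(t,e).round().tolist(),proj(d,e).round().tolist())
f=np.zeros((384,800,3),np.uint8);f[:,:400]=t["frame"][0:384,112:,::-1];f[:,400:]=d["frame"][:,112:,::-1]
cv2.imwrite("pics/k2.png",f)
```

```text
26.9 [512.91831974 -97.96038598 236.60291003] 15.391856424961523 [2.3 1.4 0.6] 10.252671092748642 [  9.7  26.4  88.  -37.4  92.   37.3]
30 [[310.0, 157.0], [398.0, 189.0]] [[295.0, 167.0], [349.0, 208.0]]
45 [[304.0, 173.0], [394.0, 205.0]] [[282.0, 168.0], [334.0, 210.0]]
60 [[298.0, 190.0], [387.0, 222.0]] [[268.0, 173.0], [318.0, 217.0]]
75 [[292.0, 206.0], [380.0, 238.0]] [[254.0, 181.0], [301.0, 227.0]]
90 [[286.0, 219.0], [373.0, 250.0]] [[241.0, 192.0], [286.0, 241.0]]
105 [[282.0, 229.0], [366.0, 259.0]] [[232.0, 205.0], [274.0, 257.0]]
```

View pics/k2.png

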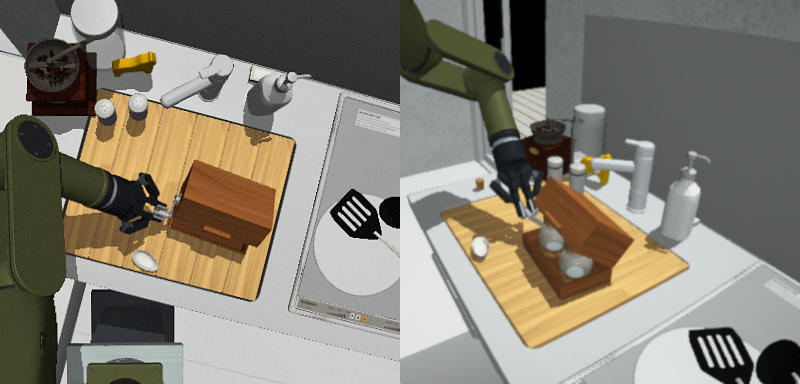

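Request:
drive_tool:
  xyz:
    - [0.035, -0.046, 0.035]
    - [0.035, -0.046, 0.035]
    - [0.038, -0.041, 0.038]
    - [0.038, -0.041, 0.038]
    - [0.04, -0.037, 0.04]
    - [0.04, -0.037, 0.04]
    - [0.042, -0.031, 0.042]
    - [0.042, -0.031, 0.042]
    - [0.044, -0.026, 0.044]
    - [0.044, -0.026, 0.044]
    - [0, 0, 0]
    - [0, 0, 0]
  rot:
    - [0, 0, 0]
    - [0, 0, 0]
    - [0, 0, 0]
    - [0, 0, 0]
    - [0, 0, 0]
    - [0, 0, 0]
    - [0, 0, 0]
    - [0, 0, 0]
    - [0, 0, 0]
    - [0, 0, 0]
    - [0, 0, 0]
    - [0, 0, 0]

```text
clock: 28.0
position: [499.2, -93.0, 214.2]
ee_rot: [[0.235, 0.939, -0.251], [0.668, -0.343, -0.66], [-0.706, -0.013, -0.708]]
ft_force: [1.7, 0.9, -1.3]
opening: 15.4
finger_force: 2.8
```

Request:
drive_tool:
  xyz:
    - [0.045, -0.02, 0.045]
    - [0.045, -0.02, 0.045]
    - [0, 0, 0]
    - [0, 0, 0]
  rot:
    - [0, 0, 0]
    - [0, 0, 0]
    - [0, 0, 0]
    - [0, 0, 0]

```text
clock: 28.33
position: [498.0, -92.6, 209.6]
ee_rot: [[0.235, 0.939, -0.25], [0.668, -0.343, -0.66], [-0.706, -0.012, -0.708]]
ft_force: [0.5, 0.7, -1.0]
opening: 15.6
finger_force: 1.2
```

```bash
cat > lid.py <<'E'
from p import *
o=np.array([503,-214.6,178.5]);a=np.radians(-20)
C=np.array([[np.cos(a),-np.sin(a),0],[np.sin(a),np.cos(a),0],[0,0,1]])
def W(x,y,z): return o+C@np.array([x,y,z])
def lidscan(y=-40):
    t=cam("top");hsv=cv2.cvtColor(cv2.GaussianBlur(t["frame"],(3,3),0),cv2.COLOR_RGB2HSV)
    P0,P1=proj(t,[W(130,y,60),W(-90,y,60)])
    n=56;out=[]
    for i in range(n+1):
        u,v=P0+(P1-P0)*i/n; out.append((round(v,1),*hsv[int(round(v)),int(round(u))]))
    print(" ".join("%.0f:%d/%d/%d"%x for x in out))
    for th in (70,80,85,90,95,100,105):
        d=np.radians(105-th);R=lambda x,z:(56+(x-56)*np.cos(d)+(z-38)*np.sin(d),38-(x-56)*np.sin(d)+(z-38)*np.cos(d))
        pts=[R(56,108),R(-56,108),R(-56,38)]
        print(th,[proj(t,W(p[0],y,p[1]))[0,1].round(1) for p in pts],np.round(pts[1],0))
E
python3 -c "
from lid import *
lidscan()"
```

```text
168:18/133/196 170:18/134/181 171:18/134/190 173:18/135/179 175:18/132/189 176:18/132/207 178:18/134/194 180:18/132/208 182:18/135/195 183:18/133/213 185:18/133/199 187:18/133/213 188:18/132/220 190:18/131/216 192:13/169/169 193:13/181/161 195:12/184/158 197:13/184/155 198:13/180/157 200:13/181/161 202:13/180/157 204:13/183/152 205:12/182/150 207:12/182/151 209:13/182/157 210:13/182/158 212:13/180/152 214:13/184/147 216:13/183/156 217:12/181/158 219:13/181/155 221:13/179/164 222:13/179/164 224:13/181/156 226:13/183/160 227:13/181/165 229:13/181/173 231:13/180/169 232:13/179/161 234:13/180/159 236:13/181/163 238:13/180/166 239:13/179/168 241:12/184/100 243:13/175/48 244:12/175/48 246:12/184/50 248:14/161/87 249:17/144/106 251:17/140/111 253:17/141/110 254:18/136/109 256:17/139/110 258:17/139/110 260:17/138/109 261:17/139/110 263:17/140/113
70 [np.float64(181.5), np.float64(223.8), np.float64(241.0)] [  4. 160.]
80 [np.float64(186.0), np.float64(233.3), np.float64(244.7)] [-16. 149.]
85 [np.float64(188.5), np.float64(237.6), np.float64(246.0)] [-25. 142.]
90 [np.float64(191.1), np.float64(241.5), np.float64(246.9)] [-34. 135.]
95 [np.float64(193.8), np.float64(244.9), np.float64(247.4)] [-42. 126.]
100 [np.float64(196.5), np.float64(247.9), np.float64(247.5)] [-49. 117.]
105 [np.float64(199.3), np.float64(250.5), np.float64(247.3)] [-56. 108.]
```

Run:
```python
from lid import *
s=read_state();p,R=s["position"],s["ee_rot"]
r=p-R[:,2]*90
h=W(-26,0,133+35);Rv=Rt(-20,0)
plan([(p,R,4),(r,R,5),(r+[0,0,60],R,3)])
plan([((500,-90,380),Rt(-20,-25),5),(h+[0,0,30],Rv,6),(h,Rv,1)],cur=(r+[0,0,60],R))
print(h)
```

```text
"xyz": [[0.0, 0.0, 0.0], [0.0, 0.0, 0.0], [0.0, 0.0, 0.0], [0.0, 0.0, 0.0], [0.0, 0.0, -0.45], [0.0, 0.0, -0.45], [0.0, 0.0, -0.45], [0.0, 0.0, -0.45], [0.0, 0.0, -0.45], [-0.353, -0.006, -0.354], [-0.353, -0.006, -0.354], [-0.353, -0.006, -0.354]] 
"rot": [[0.0, 0.0, 0.0], [0.0, 0.0, 0.0], [0.0, 0.0, 0.0], [0.0, 0.0, 0.0], [0.0, 0.0, 0.0], [0.0, 0.0, 0.0], [0.0, 0.0, 0.0], [0.0, 0.0, 0.0], [0.0, 0.0, 0.0], [0.0, 0.0, 0.0], [0.0, 0.0, 0.0], [0.0, 0.0, 0.0]]
max 0.45 0.0
"xyz": [[-0.378, -0.002, 0.048], [-0.381, -0.001, 0.022], [-0.381, -0.001, -0.005], [-0.38, 0.0, -0.031], [-0.377, 0.0, -0.058], [-0.432, 0.081, 0.218], [-0.447, 0.081, 0.186], [-0.459, 0.081, 0.153], [-0.469, 0.081, 0.119], [-0.476, 0.081, 0.085], [-0.481, 0.081, 0.05], [0.0, 0.0, 0.75]] 
"rot": [[-0.0007, 0.0221, 0.0003], [-0.0007, 0.0221, 0.0003], [-0.0007, 0.0221, 0.0003], [-0.0007, 0.0221, 0.0003], [-0.0007, 0.0221, 0.0003], [0.0, 0.0231, 0.0], [0.0, 0.0231, 0.0], [0.0, 0.0231, 0.0], [0.0, 0.0231, 0.0], [0.0, 0.0231, 0.0], [0.0, 0.0231, 0.0], [0.0, 0.0, 0.0]]
max 0.75 4.1579999999999995
[ 478.56799186 -205.70747627  346.5       ]
```

Request:
drive_tool:
  xyz:
    - [0, 0, 0]
    - [0, 0, 0]
    - [0, 0, 0]
    - [0, 0, 0]
    - [0, 0, -0.3]
    - [0, 0, -0.45]
    - [0, 0, -0.45]
    - [0, 0, -0.45]
    - [0, 0, -0.6]
    - [-0.353, 0, -0.354]
    - [-0.353, 0, -0.354]
    - [-0.353, 0, -0.354]
  rot:
    - [0, 0, 0]
    - [0, 0, 0]
    - [0, 0, 0]
    - [0, 0, 0]
    - [0, 0, 0]
    - [0, 0, 0]
    - [0, 0, 0]
    - [0, 0, 0]
    - [0, 0, 0]
    - [0, 0, 0]
    - [0, 0, 0]
    - [0, 0, 0]
  grip: 0.45

```text
clock: 29.38
position: [521.4, -33.0, 334.4]
ee_rot: [[0.235, 0.939, -0.249], [0.668, -0.343, -0.66], [-0.706, -0.011, -0.708]]
ft_force: [-0.0, -1.0, -0.0]
opening: 38.3
finger_force: 0.0
```

Request:
drive_tool:
  xyz:
    - [-0.378, 0, 0.048]
    - [-0.381, 0, 0.022]
    - [-0.381, 0, 0]
    - [-0.38, 0, -0.031]
    - [-0.377, 0, -0.058]
    - [-0.432, 0.081, 0.218]
    - [-0.447, 0.081, 0.186]
    - [-0.459, 0.081, 0.153]
    - [-0.469, 0.081, 0.119]
    - [-0.476, 0.081, 0.085]
    - [-0.481, 0.081, 0.05]
    - [0, 0, 0]
  rot:
    - [0, 0.0221, 0]
    - [0, 0.0221, 0]
    - [0, 0.0221, 0]
    - [0, 0.0221, 0]
    - [0, 0.0221, 0]
    - [0, 0.0231, 0]
    - [0, 0.0231, 0]
    - [0, 0.0231, 0]
    - [0, 0.0231, 0]
    - [0, 0.0231, 0]
    - [0, 0.0231, 0]
    - [0, 0, 0]
  grip: 0

```text
clock: 30.38
position: [477.5, -212.2, 376.3]
ee_rot: [[0.351, 0.936, -0.01], [0.936, -0.351, 0.002], [-0.002, -0.01, -1.0]]
ft_force: [0.1, -0.6, -0.9]
opening: -0.1
finger_force: 0.0
```

Run:
```python
from lid import *
s=read_state();print(s["clock"],s["position"],s["opening"],s["ft_force"].round(1))
lidscan(-70)
Rv=Rt(-20,0)
plan([(W(-26,0,142),Rv,4),(W(-34,0,128),Rv,4),(W(-40,0,114),Rv,4)])
```

```text
30.3833 [ 477.46207643 -212.17648679  376.33101583] -0.06286137551761586 [ 0.1 -0.6 -0.9]
173:17/137/173 174:18/136/175 176:18/137/170 178:18/137/167 179:17/137/169 181:18/140/167 183:18/140/168 184:18/136/167 186:18/138/166 188:18/140/166 190:18/138/168 191:18/140/168 193:18/137/169 195:17/141/165 196:15/157/145 198:13/188/136 200:12/176/110 201:12/177/105 203:15/93/22 205:60/16/16 206:90/23/11 208:90/57/9 210:0/0/8 212:100/64/12 213:83/113/9 215:108/128/10 217:105/46/11 218:75/64/8 220:80/109/7 222:110/85/9 224:90/32/8 225:120/73/7 227:120/26/10 229:30/51/10 230:75/51/10 232:90/77/10 234:105/51/10 235:0/0/10 237:0/23/11 239:110/64/12 240:150/23/11 242:90/28/9 244:105/51/10 246:100/59/13 247:80/55/14 249:135/43/12 251:0/0/11 252:30/43/12 254:30/102/15 256:34/107/19 257:36/116/22 259:30/102/20 261:36/128/20 262:33/142/18 264:27/121/19 266:30/115/20 268:21/94/19
70 [np.float64(186.3), np.float64(228.9), np.float64(245.8)] [  4. 160.]
80 [np.float64(190.9), np.float64(238.4), np.float64(249.4)] [-16. 149.]
85 [np.float64(193.4), np.float64(242.6), np.float64(250.6)] [-25. 142.]
90 [np.float64(196.0), np.float64(246.5), np.float64(251.5)] [-34. 135.]
95 [np.float64(198.7), np.float64(249.9), np.float64(251.9)] [-42. 126.]
100 [np.float64(201.4), np.float64(252.8), np.float64(252.0)] [-49. 117.]
105 [np.float64(204.2), np.float64(255.3), np.float64(251.7)] [-56. 108.]
"xyz": [[0.026, -0.001, 0.348], [0.026, -0.002, 0.348], [0.026, -0.003, 0.348], [0.026, -0.004, 0.348], [0.0, -0.05, 0.088], [0.0, -0.05, 0.088], [0.0, -0.05, 0.088], [0.0, -0.05, 0.088], [0.0, -0.037, 0.088], [0.0, -0.037, 0.088], [0.0, -0.037, 0.088], [0.0, -0.037, 0.088]] 
"rot": [[-0.0009, 0.0001, -0.0007], [-0.0009, 0.0001, -0.0007], [-0.0009, 0.0001, -0.0007], [-0.0009, 0.0001, -0.0007], [0.0, 0.0, 0.0], [0.0, 0.0, 0.0], [0.0, 0.0, 0.0], [0.0, 0.0, 0.0], [0.0, 0.0, 0.0], [0.0, 0.0, 0.0], [0.0, 0.0, 0.0], [0.0, 0.0, 0.0]]
max 0.348 0.20601941656067277
```

Lid stays at about 90°. Press down slowly.

Request:
drive_tool:
  xyz:
    - [0.026, 0, 0.348]
    - [0.026, 0, 0.348]
    - [0.026, 0, 0.348]
    - [0.026, 0, 0.3]
    - [0, 0, 0]
    - [0, 0, 0]
  rot:
    - [0, 0, 0]
    - [0, 0, 0]
    - [0, 0, 0]
    - [0, 0, 0]
    - [0, 0, 0]
    - [0, 0, 0]

```text
clock: 30.93
position: [480.1, -200.7, 322.0]
ee_rot: [[0.341, 0.94, -0.012], [0.94, -0.341, 0.004], [-0.001, -0.013, -1.0]]
ft_force: [1.1, -0.2, 1.4]
opening: -0.1
finger_force: 0.0
```

Request:
drive_tool:
  xyz:
    - [0, -0.04, 0.07]
    - [0, -0.04, 0.07]
    - [0, -0.04, 0.07]
    - [0, -0.04, 0.07]
    - [0, -0.04, 0.07]
    - [0, -0.04, 0.07]
    - [0, 0, 0]
    - [0, 0, 0]
  rot:
    - [0, 0, 0]
    - [0, 0, 0]
    - [0, 0, 0]
    - [0, 0, 0]
    - [0, 0, 0]
    - [0, 0, 0]
    - [0, 0, 0]
    - [0, 0, 0]

```text
clock: 31.6
position: [471.0, -198.6, 305.6]
ee_rot: [[0.343, 0.939, -0.011], [0.939, -0.343, 0.003], [-0.001, -0.011, -1.0]]
ft_force: [1.9, -0.3, 0.4]
opening: 0.1
finger_force: 0.0
```

Request:
drive_tool:
  xyz:
    - [0, -0.03, 0.07]
    - [0, -0.03, 0.07]
    - [0, -0.03, 0.07]
    - [0, -0.03, 0.07]
    - [0, 0, 0.05]
    - [0, 0, 0]
    - [0, 0, 0]
  rot:
    - [0, 0, 0]
    - [0, 0, 0]
    - [0, 0, 0]
    - [0, 0, 0]
    - [0, 0, 0]
    - [0, 0, 0]
    - [0, 0, 0]

```text
clock: 32.18
position: [466.5, -196.9, 292.4]
ee_rot: [[0.343, 0.939, -0.011], [0.939, -0.343, 0.003], [-0.001, -0.011, -1.0]]
ft_force: [-0.0, 0.3, -0.1]
opening: -0.0
finger_force: 0.0
```

Request:
drive_tool:
  xyz:
    - [0, 0, 0.05]
    - [0, 0, 0.05]
    - [0, 0, 0]
    - [0, 0, 0]
  rot:
    - [0, 0, 0]
    - [0, 0, 0]
    - [0, 0, 0]
    - [0, 0, 0]

```text
clock: 32.52
position: [466.4, -196.9, 288.5]
ee_rot: [[0.343, 0.939, -0.011], [0.939, -0.343, 0.003], [-0.001, -0.011, -1.0]]
ft_force: [-0.2, -0.2, 0.7]
opening: 0.3
finger_force: 0.0
```

Request:
drive_tool:
  xyz:
    - [0, 0, 0.04]
    - [0, 0, 0.03]
    - [0, 0, 0]
    - [0, 0, 0]
  rot:
    - [0, 0, 0]
    - [0, 0, 0]
    - [0, 0, 0]
    - [0, 0, 0]

```text
clock: 32.85
position: [466.7, -197.0, 286.5]
ee_rot: [[0.343, 0.939, -0.009], [0.939, -0.343, 0.002], [-0.001, -0.01, -1.0]]
ft_force: [-0.6, 0.4, 4.8]
opening: -0.1
finger_force: 2.4
```

Run:
```python
from lid import *
s=read_state();print(s["clock"],s["position"],s["ft_force"].round(1))
lidscan(-80)
```

```text
32.85 [ 466.690086   -197.03860559  286.5168229 ] [-0.6  0.4  4.8]
174:17/136/178 176:17/136/178 178:18/137/179 179:18/137/179 181:18/138/179 183:18/137/179 184:18/136/180 186:18/135/179 188:18/138/181 189:18/137/181 191:18/137/180 193:18/136/182 194:18/136/180 196:18/136/182 198:18/137/179 200:18/137/183 201:17/138/181 203:17/139/174 205:13/176/136 206:12/189/128 208:12/183/127 210:12/184/125 211:12/180/123 213:22/127/54 215:32/101/48 216:33/108/52 218:33/99/54 220:34/107/57 222:33/99/59 223:31/99/59 225:31/102/60 227:32/101/63 228:32/104/64 230:34/100/69 232:32/94/68 234:32/98/70 235:32/97/71 237:33/98/73 239:33/92/72 240:33/92/72 242:32/95/70 244:33/97/71 245:32/95/70 247:34/97/66 249:33/97/63 250:35/101/63 252:35/100/61 254:33/101/58 256:34/109/56 257:34/107/55 259:31/101/53 261:33/104/49 262:32/111/46 264:33/100/46 266:34/99/44 267:34/103/42 269:32/96/40
70 [np.float64(187.9), np.float64(230.7), np.float64(247.4)] [  4. 160.]
80 [np.float64(192.5), np.float64(240.1), np.float64(251.0)] [-16. 149.]
85 [np.float64(195.0), np.float64(244.3), np.float64(252.2)] [-25. 142.]
90 [np.float64(197.6), np.float64(248.1), np.float64(253.0)] [-34. 135.]
95 [np.float64(200.3), np.float64(251.5), np.float64(253.5)] [-42. 126.]
100 [np.float64(203.0), np.float64(254.4), np.float64(253.5)] [-49. 117.]
105 [np.float64(205.8), np.float64(256.9), np.float64(253.2)] [-56. 108.]
```

Request:
drive_tool:
  xyz:
    - [0, 0, 0.025]
    - [0, 0, 0.02]
    - [0, 0, 0]
    - [0, 0, 0]
  rot:
    - [0, 0, 0]
    - [0, 0, 0]
    - [0, 0, 0]
    - [0, 0, 0]

```text
clock: 33.23
position: [466.7, -197.0, 286.4]
ee_rot: [[0.343, 0.939, -0.008], [0.939, -0.343, 0.002], [-0.001, -0.008, -1.0]]
ft_force: [-3.2, 2.3, 15.0]
opening: 0.2
finger_force: 7.1
```

Request:
drive_tool:
  xyz:
    - [0, 0, -0.05]
    - [0, 0, -0.2]
    - [0, 0, -0.6]
    - [0, 0, -0.8]
    - [0.7, 0, -0.6]
    - [0.9, 0, 0]
    - [0.9, 0, 0]
    - [0.9, 0, 0]
    - [0.9, 0, 0]
    - [0.5, 0, 0]
    - [0, 0, 0]
    - [0, 0, 0]
  rot:
    - [0, 0, 0]
    - [0, 0, 0]
    - [0, 0, 0]
    - [0, 0, 0]
    - [0, 0, 0]
    - [0, 0, 0]
    - [0, 0, 0]
    - [0, 0, 0]
    - [0, 0, 0]
    - [0, 0, 0]
    - [0, 0, 0]
    - [0, 0, 0]

```text
clock: 34.23
position: [533.4, -15.9, 373.4]
ee_rot: [[0.341, 0.94, -0.012], [0.94, -0.341, 0.003], [-0.002, -0.012, -1.0]]
ft_force: [0.0, 0.1, -0.2]
opening: 0.0
finger_force: 0.0
```

Run:
```python
from lid import *
s=read_state();print(s["clock"],s["position"])
for y in (-40,-70): lidscan(y)
t=cam("top")
# unchanged objects: compare with first picture
f0=cv2.imread("pics/top0.png")[:,:,::-1]
for n,(u,v) in {"salt":(217,110),"pepper":(250,104),"spoon":(257,261),"cork":(156,186)}.items():
    a=f0[v-9:v+10,u-9:u+10];r=cv2.matchTemplate(t["frame"][v-15:v+16,u-15:u+16],np.ascontiguousarray(a),cv2.TM_CCOEFF_NORMED)
    print(n,r.max().round(3),np.array(np.unravel_index(r.argmax(),r.shape))-6)
```

```text
34.2333 [533.39132427 -15.93555606 373.43835311]
168:18/138/178 170:18/135/162 171:18/136/171 173:17/135/160 175:18/136/169 176:18/137/186 178:18/137/175 180:18/135/187 182:18/136/175 183:18/133/193 185:18/138/178 187:18/137/192 188:18/135/198 190:18/134/198 192:18/135/196 193:18/135/193 195:18/135/199 197:17/141/179 198:13/179/138 200:12/184/141 202:12/181/138 204:12/183/135 205:12/186/133 207:12/186/136 209:12/179/134 210:12/183/131 212:12/183/128 214:12/183/124 216:12/182/129 217:13/181/135 219:12/182/132 221:13/186/125 222:12/183/127 224:13/181/137 226:12/178/133 227:12/180/133 229:12/182/139 231:12/181/137 232:12/182/133 234:12/183/138 236:13/180/146 238:13/183/145 239:12/183/142 241:12/184/133 243:12/183/138 244:12/180/139 246:12/182/140 248:12/181/134 249:14/164/106 251:18/139/97 253:17/143/96 254:17/141/96 256:17/141/96 258:18/145/95 260:17/141/96 261:16/139/97 263:17/141/96
70 [np.float64(181.5), np.float64(223.8), np.float64(241.0)] [  4. 160.]
80 [np.float64(186.0), np.float64(233.3), np.float64(244.7)] [-16. 149.]
85 [np.float64(188.5), np.float64(237.6), np.float64(246.0
[... 1049 characters left out ...]
7/142/106 257:17/140/106 259:17/141/103 261:17/140/104 262:18/144/101 264:17/141/98 266:18/141/101 268:17/143/98
70 [np.float64(186.3), np.float64(228.9), np.float64(245.8)] [  4. 160.]
80 [np.float64(190.9), np.float64(238.4), np.float64(249.4)] [-16. 149.]
85 [np.float64(193.4), np.float64(242.6), np.float64(250.6)] [-25. 142.]
90 [np.float64(196.0), np.float64(246.5), np.float64(251.5)] [-34. 135.]
95 [np.float64(198.7), np.float64(249.9), np.float64(251.9)] [-42. 126.]
100 [np.float64(201.4), np.float64(252.8), np.float64(252.0)] [-49. 117.]
105 [np.float64(204.2), np.float64(255.3), np.float64(251.7)] [-56. 108.]
salt 0.998 [0 0]
pepper 0.997 [0 0]
spoon 0.233 [-4 -6]
cork 0.428 [ 1 -6]
```

Run:
```python
from lid import *
t=cam("scene");f0=cv2.imread("pics/scene0.png")[:,:,::-1]
for n,(u,v) in {"salt":(267,165),"spoon":(192,247),"cork":(192,184)}.items():
    a=f0[v-9:v+10,u-9:u+10];r=cv2.matchTemplate(t["frame"][v-15:v+16,u-15:u+16],np.ascontiguousarray(a),cv2.TM_CCOEFF_NORMED)
    print(n,r.max().round(3),np.array(np.unravel_index(r.argmax(),r.shape))-6)
print(job_done())
```

```text
salt 1.0 [0 0]
spoon 0.986 [0 0]
cork 1.0 [0 0]
the job is handed in; nothing more can be done
None
```

The job is handed in: both bottles stand cork up in their rings (the left one about 3° off upright), the stay is unlocked, the lid is fully shut against its stop, and the shakers, spoon rest and loose cork have not moved.

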